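# Load a glass plate on the copying stand

## Robot

A 6-joint arm with a two-finger parallel gripper is mounted at the origin on the work surface. World frame = base frame: x ahead of the robot, y to its left, z up, the work surface at z = 0. Lengths are in m, angles in rad, forces in N, time in s.
With the tool pointing down it reaches from about 0.35 to 0.775 m from the base axis. Payload 5.5 kg.
Tool frame: the origin (TCP) lies midway between the tips of the shut fingers; the grasp point (between the pads) lies 19 mm behind it; z points along the fingers, y is the direction in which the jaws open and shut (so a half turn about z gives the same grasp; the last joint's range is limited). The gripper opens to 85 mm and grips with 20 to 120 N. Pads are 22 mm wide; open, the fingers measure 114 mm over their backs; the gripper's body (76 mm by 85 mm) begins 54 mm behind the grasp point. The pads swing forward as they close: fully open they stand 13 mm farther back than shut.
Start: joints at [1.115, 0.313, 0.046, 1.304, 0, 1.431], TCP at [0.179, 0.547, 0.231] pointing down, gripper open.
Joint ranges: [-2.76, 2.76], [-0.86, 1.69], [-1.03, 1.26], [-2.2, 2.34], [-1.47, 1.5], [-3.14, 3.14]. Speed limits (rad/s): [2.57, 2.57, 3.14, 3.14, 3.14, 3.14].

## Interface

Orientations are given as a unit quaternion [w, x, y, z].
In Python, from workcell import env gives the robot as it stands.
- The arm moves only by the shell command python3 -m pendant 'ROWS' [FORCE]. ROWS is JSON, a list of rows, each a list of 3 entries, a list of its own where there are three numbers: the shift along the tool's x, y, z each as a share of 20 mm, from -1 to 1, then the turn about the tool's z as a share of 6 degrees, from -1 to 1, then the closure, from -1 (fully open) to 1 (shut). In form: [[[tx, ty, tz], turn, claw], ...]. A call has 1 to 12 rows; each row shifts and turns the commanded pose from where the row before left it, along the tool's axes as they then stand; what a row does not reach is not made up. A row lasts 1/8 s, in which the tool goes at most 62.5 mm and 10.7 degrees, less where a joint would pass 70% of its speed; a pose out of reach is approached as far as the arm can. A call with a number of a shift or a turn outside -1 to 1 is refused whole. A call with a gripper value outside its range is refused whole. The fingers move at their own pace and stop on an object; FORCE is the grip in N (left out, the last holds). Time passes only in rows, so rows that do not move let the fingers close. It gives the time, the measured TCP pose, the force and the opening at its end, in the units of the state.
- env.get_state(): the state, without advancing time (a new reading comes with each control period).
- env.read_camera(name): name is "side" or "top" or "wrist"; returns a dict with "color" (384x512x3 uint8, blue, green, red), "mtx" (3x3 intrinsics, pixels), "k1" (the pictures are not rectified: a ray, as slopes to the right and down, at radius r is drawn at 1 + k1 r^2 times it, then the intrinsics apply), "view" (4x4, takes a point from world to camera coordinates). Camera axes: x right, y down, z forward; pixel columns grow to the right and rows downward; lengths in m; the calibration is good to about 2 mm. A picture is of the moment at which its call begins. There is no depth.
- env.hand_in(): hands the job in, once; it reports no verdict.
Trained networks look in the newest picture that a camera, given by its name, has taken for a name from the list of things; names that differ only in an ending like _2 or _b are one class to them, and where a whole thing is asked for, a point or a joint stands for the part that bears it (a point fixed in the world has none). Each returns a list of dicts, best first, with "p" (0 to 1); they miss things now and then, are a little off and sometimes report something else, mostly with a low value. They report only what shows in the picture. A call takes as long as a camera call. They do not tell look-alikes from the thing itself.
- env.boxes_of(camera, thing): "location" ([column, row] in pixels, amid what is visible of it).
- env.cut_out(camera, thing): "region" (384x512 bool, what is visible of it) and "location" ([column, row] in pixels, amid what is visible of it).
The state is a dict: "clock": time; "joint_pos": joint angles; "qvel": joint speeds; "tau": joint torques, N m; "tcp_pos": TCP position; "orientation": TCP orientation; "wrist_force": force on the tool from outside, world axes, zero at the start; "ft_torque": the same for the moment, N m; "finger_gap": finger opening in m.
Only numpy, scipy, OpenCV 4.12 (cv2) and the standard library are available. Lean on these libraries where they do the work, as an engineer would, in place of code of your own. Each camera call takes 0.05 s, during which the arm holds its last target.

## Task

Lift the focus target off the copying stand's narrow sprung ledge and stand it upright on a free spot of the table. Then take the tallest of the four mounted glass plates out of the archive box, stand it centred on the ledge so that it leans flat against the light panel, press it gently down along the panel until the catch bolt snaps over the ledge, and let go. Lower things into place without dropping or toppling them, keep off the camera, and leave the other plates in their slots and the album, carton and loupe where they are.

Things in the scene. Friction and masses are not known exactly. Their poses are not given: they have to be found in the camera images.
- tall_plate: The tallest plate, to be loaded: a glass photograph in a rigid cream board mount with a dark window, 120 mm wide (y), 165 mm tall (z), 10 mm thick (x), about 300 g; front and back alike. Stands on edge in a slot of the box. Origin: centre of its lower edge, z up along its height. In the box its upper edge is 170 mm above the table.
- wide_plate: The wide plate, to be left: a glass photograph in a rigid cream board mount with a dark window, 150 mm wide (y), 110 mm tall (z), 10 mm thick (x), about 260 g; front and back alike. Stands on edge in a slot of the box. Origin: centre of its lower edge, z up along its height.
- square_plate: The square plate, to be left: a glass photograph in a rigid cream board mount with a dark window, 105 mm wide (y), 105 mm tall (z), 10 mm thick (x), about 180 g; front and back alike. Stands on edge in a slot of the box. Origin: centre of its lower edge, z up along its height.
- small_plate: The small plate, to be left: a glass photograph in a rigid cream board mount with a dark window, 85 mm wide (y), 100 mm tall (z), 10 mm thick (x), about 140 g; front and back alike. Stands on edge in a slot of the box. Origin: centre of its lower edge, z up along its height.
- box: Open kraft archive box, fixed, 186 (x) by 172 mm (y), walls 5 mm, 80 mm high, grey foam inside up to 68 mm. Four slots in the foam, 12.5 mm wide, 160 mm long, run along y at x = -66, -22, 22, 66 mm, floors 5 mm above the table; a plate stands in each, in any order. Origin: under its centre, on the table; z up.
- stand: Copying stand, fixed, left or right of the box, turned up to 20 degrees. Base plate 170 mm wide, x = -120 to 240 mm, 12 mm thick; on it a light panel 150 mm wide, 18 mm thick, leaning back 30 degrees from upright towards -x, its face looking to +x and up; two rods prop it from behind, down to x = -105 mm; a camera faces it. Origin: on the table, under the face's point at z = 65 mm; z up.
- panel_top (a point): Middle of the upper edge of the panel's face: 100 mm up the slope from the face's point above the stand's origin, so at x = -50, z = 152 mm of the stand. Nothing stands behind or above the panel's upper edge. Axes as the stand's.
- ledge (a point): Middle of the ledge, in the corner of its top and the panel's face; moves with it. x: square off the face, y: along the ledge, z: up the slope. Ledge: bar 130 mm long (y), 16 mm deep (x 0 to 16), 8 mm thick, square to the panel, no lip. Seated plate: origin at x = 5 mm, y = 0, z = 0, axes along these either way round; its top 90 mm clear the panel with the ledge up, 65 mm with it down.
- shuttle (a joint): How far the ledge is pushed down the slope (m): 0 = up, held by springs even with the plate on it; 0.033 = buffered stop. Damped. Springs take 8 N at the start, 13.5 N at the stop, less the weight carried, plus up to 8 N from 0.005 on while the catch is pushed aside (more if fast). Past 0.0245 the catch snaps over the ledge's end and holds it at about 0.024; let go earlier, it rises again.
- catch (a joint): Sprung catch bolt like a door latch (m), in a housing beside the panel at the ledge's +y end (y = 77 to 126 mm of the ledge). 0 = home, out towards the ledge; the passing ledge pushes it aside, up to 0.006; it springs back within 0.3 s of being cleared.
- camera: Black camera on a post of the stand, looking square at the panel; not to be touched. Origin and axes are the stand's, in which it fills x = 50 to 215, y = -70 to 70, z = 160 to 310 mm, above its post. Its lens, 72 mm across, begins 130 mm off the panel's face, its axis 75 mm up the slope from the face's point above the stand's origin.
- target: Focus target: grey plastic block with a printed test pattern on front and back, 24 mm thick (x), 80 mm wide (y), 130 mm tall (z), 250 g. At the start it stands on the raised ledge, within 20 mm of its middle, leaning back flat on the panel, its top 55 mm clear above the panel's edge. Origin: centre of its foot; z up along its height.
- album: Dark closed album lying flat, 150 (x) by 200 mm (y), 28 mm thick, origin under its centre. A bystander.
- plate_carton: Closed kraft carton lying flat, 105 (x) by 135 mm (y), 30 mm tall, origin under its centre. A bystander.
- loupe: Black magnifier standing upright, 54 mm in diameter, 52 mm tall, origin under its centre. A bystander.
Mind the look-alikes: they are no part of the job. What is shaped like the tall_plate but green is not meant.

How it is judged:
By the outcome, as a careful person would: the job done as asked, in the order asked, and still so for the second after the job is handed in, with the robot touching nothing.
It also fails if it takes over 67 s, if anything falls off the work surface, if the arm or the gripper's body presses on something with over 40 N, if the wrist force passes 120 N, or if a joint passes its speed limit or range.

## Working session

There is one attempt and no reset: what is moved stays moved. The work goes in short steps, Python scripts to look and compute and a shell command to move; the robot and the scene stay as the last step left them, time stands still between calls to the robot, and variables do not carry over. Pictures are saved under pics/ and viewed, and the job is handed in when it is done.

```bash
ls; mkdir -p pics; python3 - <<'E'
from workcell import env
import cv2
for n in ["top","side","wrist"]:
    r=env.read_camera(n); cv2.imwrite(f"pics/{n}0.png",r["color"]); print(n,r["mtx"].tolist(),r["k1"],r["view"].round(4).tolist())
print(env.get_state())
E
```

```text
pics
top [[487.734124694162, 0.0, 251.17875811561782], [0.0, 487.734124694162, 190.26225677286254], [0.0, 0.0, 1.0]] -0.15589524736101065 [[-0.004, -1.0, 0.0087, 0.0808], [-0.9904, 0.0028, -0.138, 0.6326], [0.1379, -0.0091, -0.9904, 1.3842], [0.0, 0.0, 0.0, 1.0]]
side [[416.86894001389066, 0.0, 256.6904451174941], [0.0, 416.86894001389066, 191.23954767718632], [0.0, 0.0, 1.0]] -0.06184169799528224 [[0.9982, -0.0552, -0.0228, -0.605], [-0.0514, -0.5996, -0.7986, 0.1919], [0.0304, 0.7984, -0.6014, 1.2859], [0.0, 0.0, 0.0, 1.0]]
wrist [[271.18279721238605, 0.0, 254.4767325081667], [0.0, 271.18279721238605, 194.06145469661325], [0.0, 0.0, 1.0]] -0.0018784926610367798 [[0.31, 0.9507, -0.0025, -0.5739], [0.914, -0.2973, 0.2761, -0.0363], [0.2618, -0.0879, -0.9611, 0.3794], [0.0, 0.0, 0.0, 1.0]]
{'clock': 0.15, 'joint_pos': array([1.11537773e+00, 3.13837982e-01, 4.52755429e-02, 1.30356193e+00,
       1.91929557e-06, 1.43122355e+00]), 'qvel': array([ 0.00171724, -0.00341211,  0.0027065 ,  0.00089745,  0.00115104,
       -0.00148578]), 'tau': array([ 1.64470010e-03, -4.81064415e+01,  2.98816305e+01,  1.39032924e-02,
       -2.07146677e-04, -1.21948651e-05]), 'tcp_pos': array([0.17844583, 0.54624319, 0.23062251]), 'orientation': array([-1.95559583e-04,  1.57267270e-01,  9.87555854e-01, -6.34570737e-04]), 'wrist_force': array([ 0.17320162,  0.37402103, -0.53412942]), 'ft_torque': array([ 0.00904131, -0.02862446,  0.01208935]), 'finger_gap': 0.08542938507719865}
```

View pics/top0.png

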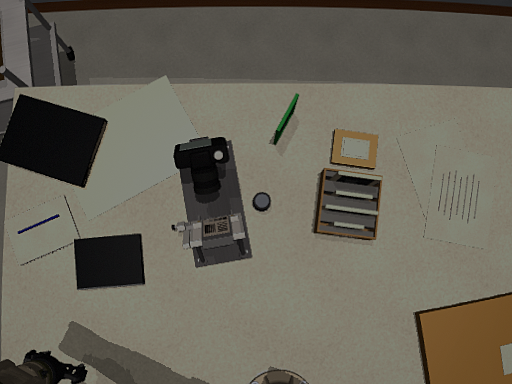

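View pics/side0.png

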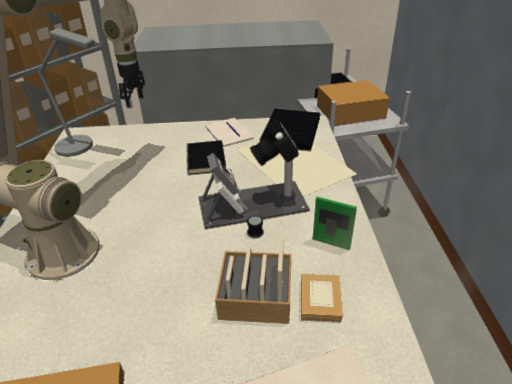

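View pics/wrist0.png

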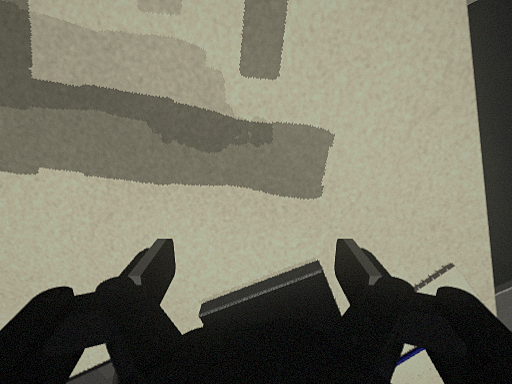

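```bash
cat > h.py <<'E'
import numpy as np, cv2
from workcell import env
from scipy.optimize import least_squares
def proj(cam,P):
    P=np.atleast_2d(P); V=np.array(cam["view"]); q=P@V[:3,:3].T+V[:3,3]
    s=q[:,:2]/q[:,2:]; r2=(s**2).sum(1,keepdims=True); s=s*(1+cam["k1"]*r2)
    K=np.array(cam["mtx"]); return s*[K[0,0],K[1,1]]+K[:2,2]
def pose(p,P):  # p=x,y,yaw
    P=np.atleast_2d(P).astype(float);c,s=np.cos(p[2]),np.sin(p[2])
    return np.c_[p[0]+c*P[:,0]-s*P[:,1],p[1]+s*P[:,0]+c*P[:,1],P[:,2]]
def crop(img,x0,y0,w,h,k,fn,lines=()):
    c=cv2.resize(img[y0:y0+h,x0:x0+w],None,fx=k,fy=k,interpolation=cv2.INTER_CUBIC)
    for l,col in lines:
        cv2.polylines(c,[np.int32((np.array(l)-[x0,y0]+.5)*k)],False,col,1)
    for i in range(0,w,10): cv2.putText(c,str(x0+i),(i*k,8),0,.3,(0,0,255),1); cv2.line(c,(i*k,10),(i*k,13),(0,0,255),1)
    for i in range(0,h,10): cv2.putText(c,str(y0+i),(0,i*k+3),0,.3,(0,0,255),1)
    cv2.imwrite(fn,c)
def ray(cam,uv):
    K=np.array(cam["mtx"]);V=np.array(cam["view"]);d=(np.array(uv)-K[:2,2])/[K[0,0],K[1,1]]
    s=d.copy()
    for _ in range(20): s=d/(1+cam["k1"]*(s@s))
    return -V[:3,:3].T@V[:3,3], V[:3,:3].T@np.r_[s,1]
def onz(cam,uv,z):
    o,d=ray(cam,uv); return o+d*(z-o[2])/d[2]
E
python3 - <<'E'
from h import *
t=env.read_camera("top");s=env.read_camera("side")
crop(t["color"],165,130,95,140,5,"pics/a.png" ) if 0 else None
crop(t["color"],165,130,110,140,5,"pics/t_stand.png")
crop(t["color"],310,120,80,125,5,"pics/t_box.png")
crop(s["color"],185,120,130,105,6,"pics/s_stand.png")
crop(s["color"],205,235,100,90,6,"pics/s_box.png")
E
```

```text
(no output)
```

View pics/t_stand.png

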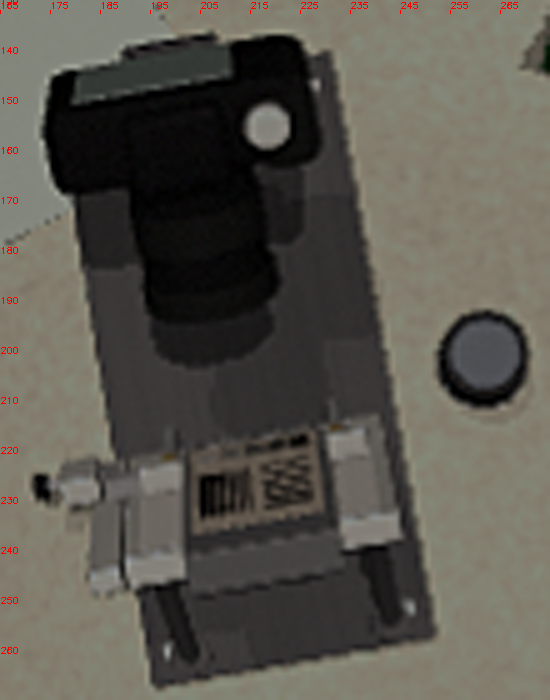

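View pics/t_box.png

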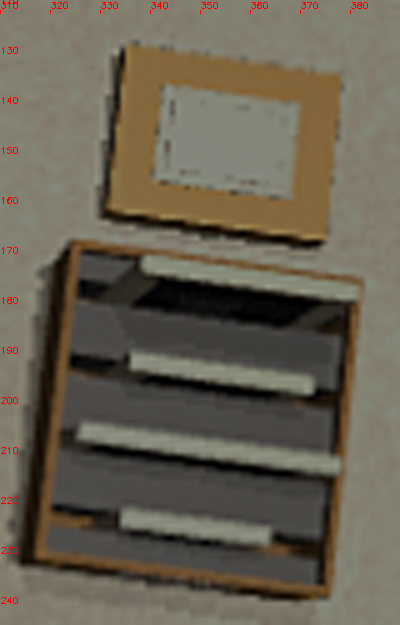

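View pics/s_stand.png

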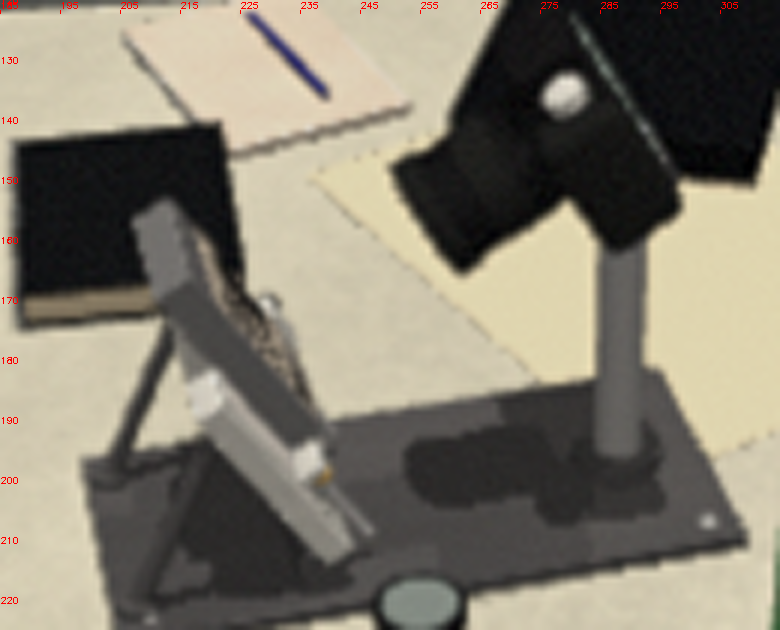

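View pics/s_box.png

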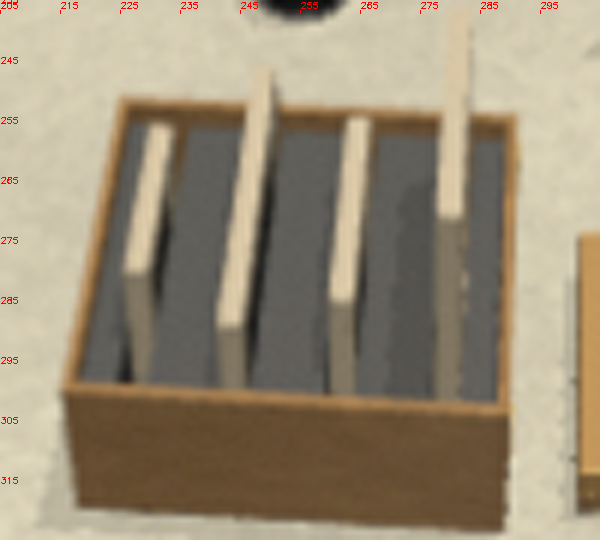

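```bash
cat > fit.py <<'E'
from h import *
t=env.read_camera("top");s=env.read_camera("side")
def fit(obs,p0):
    f=lambda p: np.concatenate([proj(c,pose(p,P))[0]-uv for c,P,uv in obs])
    r=least_squares(f,p0,loss="soft_l1"); return r.x,f(r.x).reshape(-1,2).round(1)
S=[(t,(-.12,.085,.012),(195.9,266.9)),(t,(-.12,-.085,.012),(251.7,255.9)),(t,(.24,-.085,.012),(230.5,139.9)),
(s,(.24,-.085,.012),(309.2,210)),(s,(.24,.085,.012),(294.5,181.5)),(s,(-.12,.085,.012),(198.2,196.2))]
B=[(t,(.093,.086,.08),(323.9,167.7)),(t,(.093,-.086,.08),(381.9,175.9)),(t,(-.093,-.086,.08),(375.5,238.9)),(t,(-.093,.086,.08),(317.1,230.5)),
(s,(-.093,.086,.08),(224.8,251.2)),(s,(.093,.086,.08),(290.5,254.2)),(s,(.093,-.086,.08),(289.2,302.8)),(s,(-.093,-.086,.08),(215.2,299.2))]
ps,rs=fit(S,[.4,.1,.17]); pb,rb=fit(B,[.45,-.15,-.1])
if __name__=="__main__":
    print("stand",ps,np.degrees(ps[2]));print(rs.tolist());print("box",pb,np.degrees(pb[2]));print(rb.tolist())
    for nm,obs,p0 in (("S",S,ps),("B",B,pb)):
        for c,n in((t,"top"),(s,"side")): print(nm,n,fit([o for o in obs if o[0] is c],p0)[0])
    n=np.array([np.cos(np.pi/6),0,.5]);u=np.array([-.5,0,np.cos(np.pi/6)]);y=np.array([0,1,0]);O=np.array([0,0,.065])
    L=lambda a,b,d:O+a*n+b*y+d*u
    tg=[L(0,-.04,.155),L(0,.04,.155),L(.024,.04,.155),L(.024,-.04,.155),L(0,-.04,.155)]
    pan=[L(0,-.075,.1),L(0,.075,.1),L(-.018,.075,.1),L(-.018,-.075,.1),L(0,-.075,.1)]
    base=[(-.12,.085,.012),(.24,.085,.012),(.24,-.085,.012),(-.12,-.085,.012),(-.12,.085,.012)]
    rim=[(-.093,.086,.08),(.093,.086,.08),(.093,-.086,.08),(-.093,-.086,.08),(-.093,.086,.08)]
    tp=[(.061,.06,.17),(.071,.06,.17),(.071,-.06,.17),(.061,-.06,.17),(.061,.06,.17)]
    for c,nm,k1,k2 in((t,"t",(165,130,110,140,5),(310,120,80,125,5)),(s,"s",(185,120,130,105,6),(205,225,100,100,6))):
        crop(c["color"],*k1,f"pics/{nm}_so.png",[(proj(c,pose(ps,np.array(q))),col) for q,col in((tg,(0,255,0)),(pan,(255,255,0)),(base,(0,0,255)))])
        crop(c["color"],*k2,f"pics/{nm}_bo.png",[(proj(c,pose(pb,np.array(q))),col) for q,col in((rim,(0,255,0)),(tp,(255,0,255)))])
E
python3 fit.py; python3 - <<'E'
import cv2,numpy as np
a=cv2.imread('pics/t_so.png');b=cv2.imread('pics/t_bo.png')
cv2.imwrite('pics/so1.png',cv2.resize(np.hstack([a[:600],b[:600,:]])[:,:800],None,fx=.85,fy=.95) if 0 else np.hstack([a[:600],b[:600]])[:,:800])
E
```

```text
stand [0.5427499  0.1799577  0.17589534] 10.078060701187988
[[-0.3, 0.1], [0.8, 0.9], [0.8, -0.6], [0.4, -1.5], [0.1, -1.1], [-0.3, -0.5]]
box [ 0.59104695 -0.20410634 -0.13849773] -7.935335432081071
[[0.2, -0.7], [0.4, -0.8], [0.5, -0.1], [-0.4, 0.5], [-0.5, -1.1], [0.2, -1.2], [0.1, 0.5], [-0.9, 0.1]]
S top [0.5430992  0.18119689 0.18141072]
S side [0.54124583 0.17560004 0.16402807]
B top [ 0.59012858 -0.2035876  -0.1401154 ]
B side [ 0.59172934 -0.20492791 -0.13700895]
```

View pics/t_so.png

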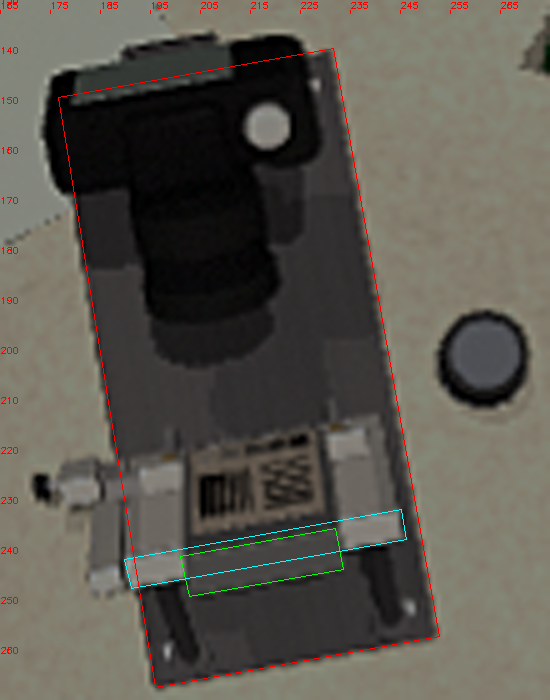

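View pics/s_so.png

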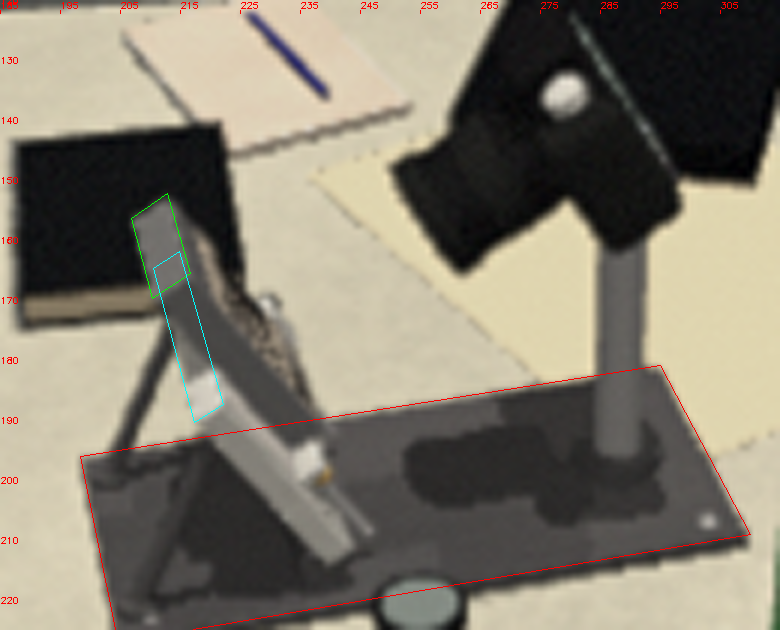

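View pics/t_bo.png

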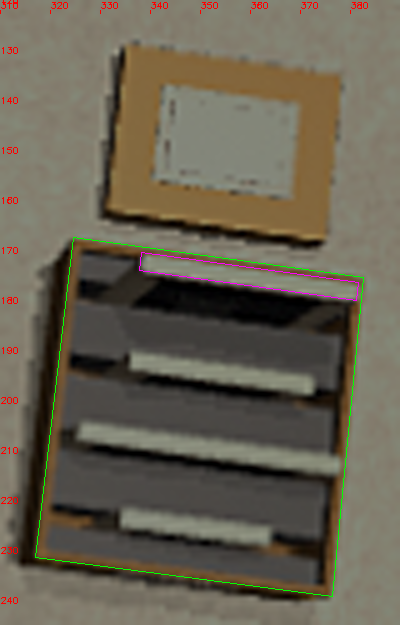

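View pics/s_bo.png

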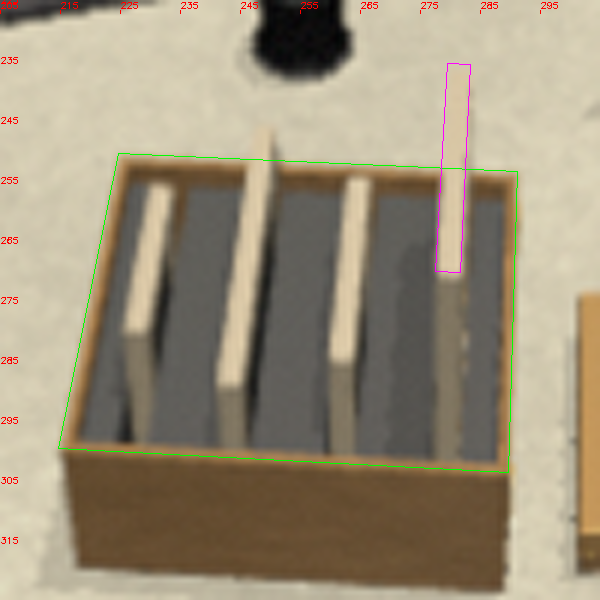

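```bash
cat > st.py <<'E'
from h import *
from scipy.spatial.transform import Rotation as R
PS=np.array([0.5427,0.1800,0.1759]);PB=np.array([0.5910,-0.2041,-0.1385])
def tool():
    s=env.get_state(); q=s["orientation"]; return s,s["tcp_pos"],R.from_quat(np.r_[q[1:],q[0]]).as_matrix()
def inv(p,w):
    c,s=np.cos(p[2]),np.sin(p[2]);d=w[:2]-p[:2];return np.array([c*d[0]+s*d[1],-s*d[0]+c*d[1],w[2]])
def rep():
    s,p,M=tool();print("t",s["clock"],"tcp",p.round(4),"yaw_y",np.degrees(np.arctan2(M[1,1],M[0,1])).round(2),"F",s["wrist_force"].round(1),"gap",round(s["finger_gap"],4))
    print("stand",(inv(PS,p)*1e3).round(1),"box",(inv(PB,p)*1e3).round(1),"q",s["joint_pos"].round(2))
def go(frame,xyz,M=None,p=None):
    s,p0,M0=tool();M=M0 if M is None else M;p=p0 if p is None else p
    w=pose(frame,xyz)[0] if frame is not None else np.array(xyz)
    print("->",w.round(4),"tool d in 20mm units",((M.T@(w-p))/.02).round(2));return w
E
python3 - <<'E'
from st import *
rep(); s,p,M=tool()
w=env.read_camera("wrist");V=w["view"];c=-V[:3,:3].T@V[:3,3];print("wristcam in tool",(M.T@(c-p)).round(3),"axis",(M.T@V[2,:3]).round(2))
t=env.read_camera("top")
for uv in [(285,250),(262,202),(285,118),(280,265),(110,262)]: print(uv,onz(t,uv,0).round(3))
go(PS,(-.0555,0,.30))
E
```

```text
t 0.35 tcp [0.1785 0.5465 0.2311] yaw_y 71.91 F [ 0.4 -0.5 -0. ] gap 0.0853
stand [-294.4  424.6  231.1] box [-512.1  686.5  231.1] q [ 1.12  0.31  0.05  1.3  -0.    1.43]
wristcam in tool [ 0.07  -0.    -0.143] axis [-0.28 -0.    0.96]
(285, 250) [ 0.459 -0.022  0.   ]
(262, 202) [0.603 0.046 0.   ]
(285, 118) [ 0.864 -0.027  0.   ]
(280, 265) [ 0.415 -0.006  0.   ]
(110, 262) [0.423 0.503 0.   ]
-> [0.4881 0.1703 0.3   ] tool d in 20mm units [-20.55 -13.08  -3.44]
```

Candidates (top view): green look-alike (285,118), tall cream plate (360,176), square (348,195), wide (350,210), small (338,225). Chosen: the cream plate at (360,176), slot +66. The overlay of its 170 mm high upper edge matches in both close crops. Now I turn and approach the target.

```bash
python3 -m pendant '[[[0,0,-0.4],1,-0.65],[[0,0,-0.4],1,-0.65],[[0,0,-0.4],1,-0.65],[[0,0,-0.4],1,-0.65],[[0,0,-0.4],1,-0.65],[[0,0,-0.4],1,-0.65],[[0,0,-0.4],1,-0.65],[[0,0,-0.4],1,-0.65],[[0,0,-0.3],1,-0.65],[[0,0,0],1,-0.65],[[0,0,0],0.3,-0.65]]' 30; python3 - <<'E'
from st import *
rep();go(PS,(-.0555,0,.30))
E
```

```text
clock: 1.82
tcp_pos: [0.1786, 0.5466, 0.3014]
orientation: [-0.0, 0.642, 0.766, 0.0]
wrist_force: [0.0, 0.3, 0.5]
finger_gap: 0.0705
t 1.825 tcp [0.1786 0.5466 0.3014] yaw_y 10.07 F [0.  0.3 0.5] gap 0.0705
stand [-294.3  424.7  301.4] box [-512.1  686.6  301.4] q [ 1.12  0.31  0.21  1.47 -0.    2.51]
-> [0.4881 0.1703 0.3   ] tool d in 20mm units [-21.23  11.94   0.07]
```

```bash
python3 -m pendant '[[[-1,0.56,0],0,-0.65],[[-1,0.56,0],0,-0.65],[[-1,0.56,0],0,-0.65],[[-1,0.56,0],0,-0.65],[[-1,0.56,0],0,-0.65],[[-1,0.56,0],0,-0.65],[[-1,0.56,0],0,-0.65],[[-1,0.56,0],0,-0.65],[[-1,0.56,0],0,-0.65],[[-1,0.56,0],0,-0.65],[[-1,0.56,0],0,-0.65],[[-1,0.56,0],0,-0.65]]' && python3 -m pendant '[[[-1,0.56,0],0,-0.65],[[-1,0.56,0],0,-0.65],[[-1,0.56,0],0,-0.65],[[-1,0.56,0],0,-0.65],[[-1,0.56,0],0,-0.65],[[-1,0.56,0],0,-0.65],[[-1,0.56,0],0,-0.65],[[-1,0.6,0],0,-0.65],[[-1,0.7,0],0,-0.65],[[-0.2,0.1,0],0,-0.65],[[0,0,0],0,-0.65]]'; python3 - <<'E'
from st import *
rep();go(PS,(-.0555,0,.30))
w=env.read_camera("wrist");cv2.imwrite("pics/w1.png",w["color"])
n=np.array([np.cos(np.pi/6),0,.5]);u=np.array([-.5,0,np.cos(np.pi/6)]);y=np.array([0,1,0]);O=np.array([0,0,.065])
L=lambda a,b,d:O+a*n+b*y+d*u
tg=[L(0,-.04,.155),L(0,.04,.155),L(.024,.04,.155),L(.024,-.04,.155),L(0,-.04,.155)]
pan=[L(0,-.075,.1),L(0,.075,.1),L(-.018,.075,.1),L(-.018,-.075,.1),L(0,-.075,.1)]
crop(w["color"],0,0,512,384,1,"pics/w1o.png",[(proj(w,pose(PS,np.array(q))),c) for q,c in((tg,(0,255,0)),(pan,(255,255,0)))])
E
```

```text
clock: 3.32
tcp_pos: [0.3536, 0.3321, 0.3013]
orientation: [0.0, 0.642, 0.767, -0.0]
wrist_force: [-0.1, 0.1, 0.0]
finger_gap: 0.0704
clock: 4.7
tcp_pos: [0.4897, 0.1708, 0.3012]
orientation: [-0.0, 0.642, 0.766, -0.0]
wrist_force: [-1.1, -0.7, 0.2]
finger_gap: 0.0705
t 4.7 tcp [0.4897 0.1708 0.3012] yaw_y 10.07 F [-1.1 -0.7  0.2] gap 0.0705
stand [-5.380e+01  2.000e-01  3.012e+02] box [-152.1  357.3  301.2] q [0.18 0.19 0.06 1.44 0.   1.58]
-> [0.4881 0.1703 0.3   ] tool d in 20mm units [-0.01 -0.08  0.06]
```

View pics/w1o.png

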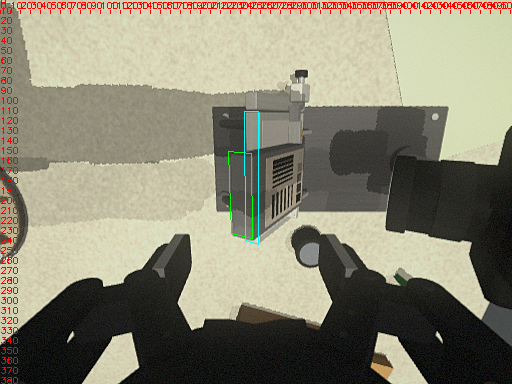

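```bash
python3 -m pendant '[[[0,-0.1,1],0,-0.65],[[0,0,1],0,-0.65],[[0,0,1],0,-0.65],[[0,0,1],0,-0.65],[[0,0,1],0,-0.65],[[0,0,0.8],0,-0.65],[[0,0,0.5],0,-0.65],[[0,0,0.2],0,-0.65],[[0,0,0],0,-0.65],[[0,0,0],0,-0.65]]'; python3 - <<'E'
from st import *
rep()
s=env.read_camera("side");crop(s["color"],180,90,130,110,6,"pics/s2.png")
E
```

```text
clock: 6.0
tcp_pos: [0.4885, 0.1712, 0.1719]
orientation: [0.0, 0.642, 0.767, 0.0]
wrist_force: [-0.8, 0.3, 0.1]
finger_gap: 0.0706
t 6.0 tcp [0.4885 0.1712 0.1719] yaw_y 10.11 F [-0.8  0.3  0.1] gap 0.0706
stand [-54.9   0.8 171.9] box [-153.3  357.6  171.9] q [ 0.18  0.23 -0.22  1.13  0.    1.58]
```

View pics/s2.png

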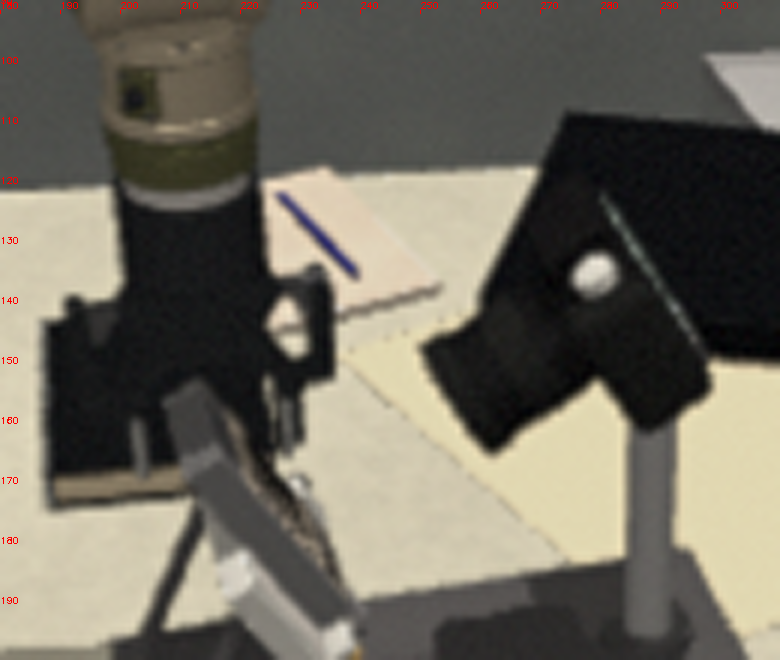

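```bash
python3 -m pendant '[[[0,0,0],0,-0.3],[[0,0,0],0,-0.08],[[0,0,0],0,-0.08],[[0,0,0],0,-0.08],[[0,0.2,-0.08],0,-0.08],[[0,0.2,-0.1],0,-0.08],[[0,0.2,-0.1],0,-0.08],[[0,0.2,-0.1],0,-0.08],[[0,0.2,-0.1],0,-0.08],[[0,0.2,-0.1],0,-0.08]]'; python3 - <<'E'
from st import *
rep()
s=env.read_camera("side");crop(s["color"],180,90,130,110,6,"pics/s3.png")
E
```

```text
clock: 7.3
tcp_pos: [0.5121, 0.1753, 0.183]
orientation: [0.0, 0.642, 0.767, 0.0]
wrist_force: [-0.0, -0.8, -0.1]
finger_gap: 0.0463
t 7.3 tcp [0.5121 0.1753 0.183 ] yaw_y 10.11 F [-0.  -0.8 -0.1] gap 0.0463
stand [-30.9   0.8 183. ] box [-130.5  364.9  183. ] q [ 0.18  0.27 -0.14  1.17  0.    1.58]
```

View pics/s3.png

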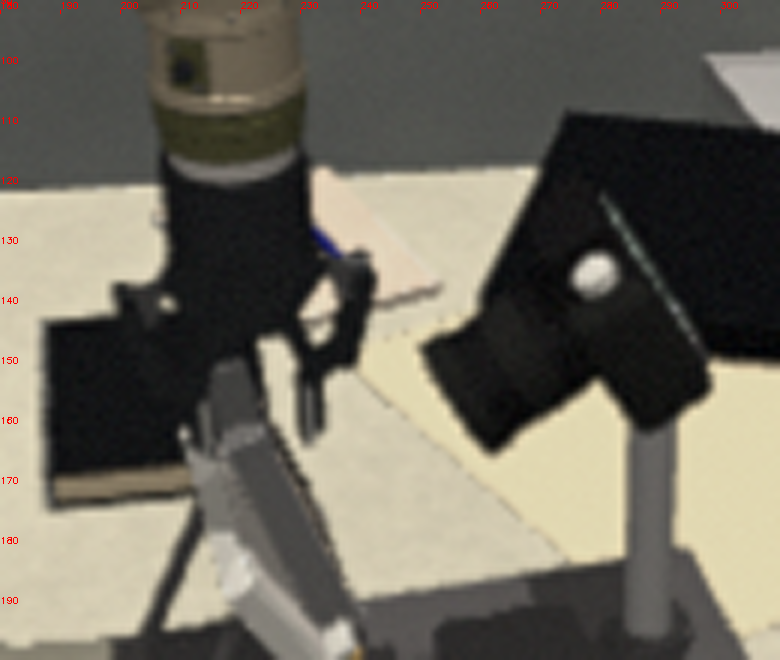

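```bash
python3 -m pendant '[[[0,0.2,-0.08],0,-0.08],[[0,0.2,-0.08],0,-0.08],[[0,0,0],0,0.1],[[0,0,0],0,0.2],[[0,0,-0.05],0,0.3],[[0,0,-0.1],0,0.4],[[0,0,-0.1],0,0.5],[[0,0,-0.1],0,0.6],[[0,0,-0.1],0,0.6]]' 30; python3 - <<'E'
from st import *
rep()
s=env.read_camera("side");crop(s["color"],180,90,130,110,6,"pics/s4.png")
E
```

```text
clock: 8.48
tcp_pos: [0.5198, 0.1767, 0.1954]
orientation: [0.0, 0.642, 0.767, 0.0]
wrist_force: [3.6, -0.4, -2.1]
finger_gap: 0.0269
t 8.475 tcp [0.5198 0.1767 0.1954] yaw_y 10.1 F [ 3.6 -0.4 -2.1] gap 0.0269
stand [-23.1   0.8 195.4] box [-123.1  367.3  195.4] q [ 0.18  0.28 -0.09  1.2   0.    1.58]
```

View pics/s4.png

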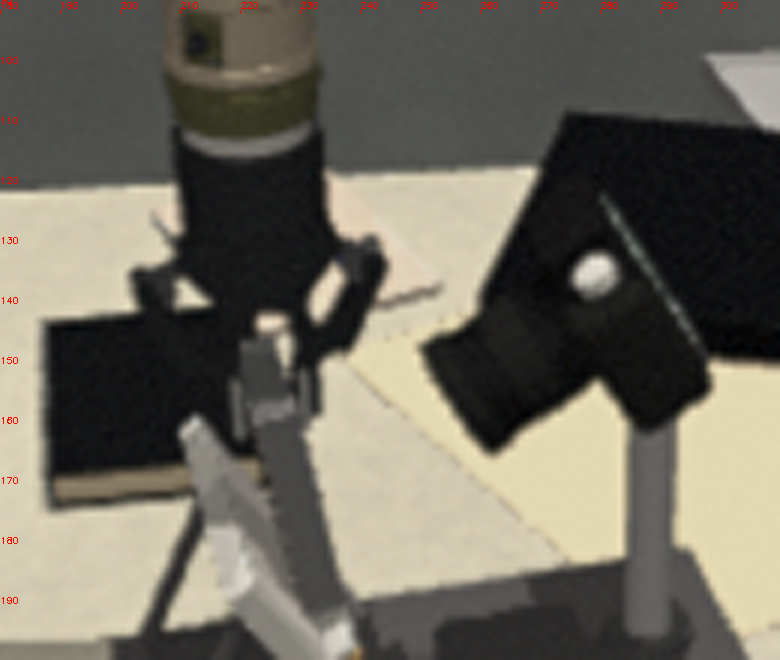

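```bash
python3 -m pendant '[[[0,0,-0.1],0,0.8],[[0,0,-0.2],0,0.9],[[0,0,-0.3],0,0.9],[[0,0,-0.3],0,0.9],[[0,0,-0.4],0,0.9],[[0,0,-0.5],0,0.9],[[0,0,-0.5],0,0.9],[[0,0,0],0,0.9]]' 40; python3 - <<'E'
from st import *
rep()
s=env.read_camera("side");crop(s["color"],180,90,130,110,6,"pics/s5.png")
E
```

```text
clock: 9.52
tcp_pos: [0.5194, 0.1767, 0.2419]
orientation: [0.0, 0.642, 0.767, 0.0]
wrist_force: [-0.0, -0.0, -3.0]
finger_gap: 0.0236
t 9.525 tcp [0.5194 0.1767 0.2419] yaw_y 10.11 F [-0. -0. -3.] gap 0.0236
stand [-23.5   0.8 241.9] box [-123.5  367.3  241.9] q [ 0.18  0.26 -0.    1.31  0.    1.58]
```

View pics/s5.png

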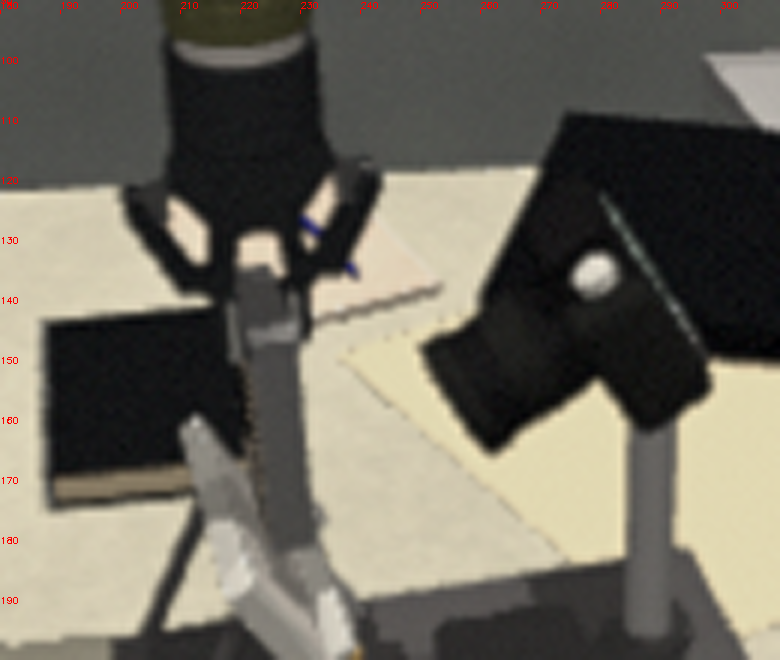

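```bash
python3 -m pendant '[[[0,0,-0.5],0,0.9],[[0,0,-1],0,0.9],[[0,0,-0.7],0,0.9],[[0,0,0],0,0.9]]' ; python3 - <<'E'
from st import *
rep();go(None,(.43,-.02,.29))
s=env.read_camera("side");cv2.imwrite("pics/s6.png",s["color"])
E
```

```text
clock: 10.07
tcp_pos: [0.5203, 0.1768, 0.2864]
orientation: [0.001, 0.642, 0.767, 0.001]
wrist_force: [0.2, -0.2, -2.9]
finger_gap: 0.0235
t 10.075 tcp [0.5203 0.1768 0.2864] yaw_y 10.11 F [ 0.2 -0.2 -2.9] gap 0.0235
stand [-22.6   0.8 286.4] box [-122.6  367.5  286.4] q [0.18 0.25 0.1  1.41 0.   1.58]
-> [ 0.43 -0.02  0.29] tool d in 20mm units [-8.9  -6.17 -0.19]
```

View pics/s6.png

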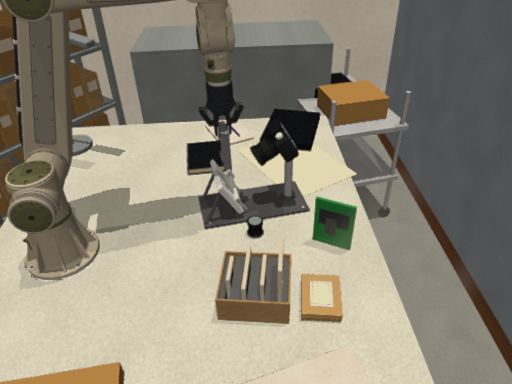

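```bash
python3 -m pendant '[[[-0.5,-0.3,0],0,0.9],[[-0.9,-0.6,0],0,0.9],[[-1,-0.7,0],0,0.9],[[-1,-0.7,0],0,0.9],[[-1,-0.7,0],0,0.9],[[-1,-0.7,0],0,0.9],[[-1,-0.7,0],0,0.9],[[-1,-0.7,0],0,0.9],[[-0.8,-0.6,0],0,0.9],[[-0.5,-0.3,0.3],0,0.9],[[-0.2,-0.17,0.8],0,0.9],[[0,0,1],0,0.9]]' && python3 -m pendant '[[[0,0,1],0,0.9],[[0,0,1],0,0.9],[[0,0,1],0,0.9],[[0,0,0.7],0,0.9],[[0,0,0.3],0,0.9],[[0,0,0],0,0.9],[[0,0,0],0,0.9]]'; python3 - <<'E'
from st import *
rep()
s=env.read_camera("side");crop(s["color"],120,130,130,110,6,"pics/s7.png")
E
```

```text
clock: 11.62
tcp_pos: [0.4288, -0.021, 0.2424]
orientation: [0.0, 0.643, 0.766, 0.0]
wrist_force: [-0.4, -0.5, -1.5]
finger_gap: 0.0234
clock: 12.5
tcp_pos: [0.4299, -0.0203, 0.1637]
orientation: [0.0, 0.642, 0.767, 0.0]
wrist_force: [0.2, -0.1, -1.9]
finger_gap: 0.0235
t 12.5 tcp [ 0.4299 -0.0203  0.1637] yaw_y 10.11 F [ 0.2 -0.1 -1.9] gap 0.0235
stand [-146.2 -177.5  163.7] box [-185.   159.8  163.7] q [-0.23  0.07 -0.43  1.07  0.    1.16]
```

View pics/s7.png

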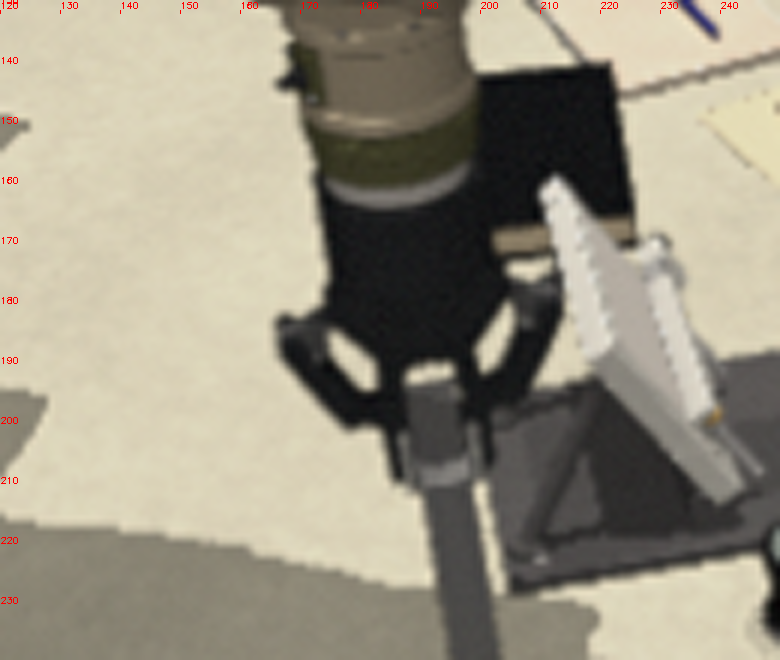

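```bash
python3 - <<'E'
from st import *
s=env.read_camera("side");s_,p,M=tool()
f=np.array([p[0],p[1],PS[2]])
L=[]
for z in (.045,.055,.065): L.append((proj(s,pose(f,[(-.012,-.04,z),(.012,-.04,z)])),(0,0,255)))
for z in (.175,.185,.195): L.append((proj(s,pose(f,[(-.012,-.04,z),(.012,-.04,z)])),(0,255,0)))
crop(s["color"],160,180,80,95,6,"pics/s8.png",L)
E
```

```text
(no output)
```

View pics/s8.png

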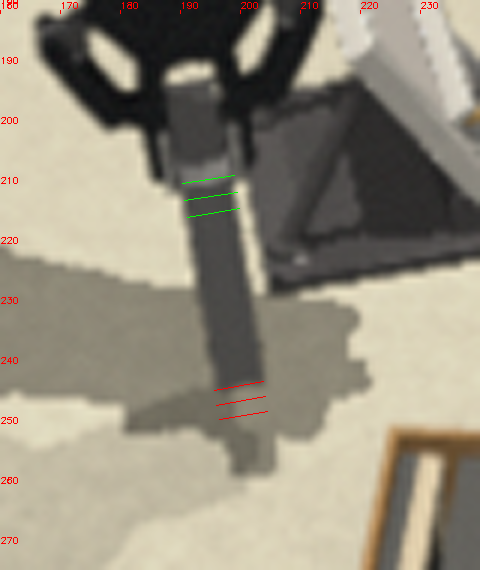

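```bash
python3 -m pendant '[[[0,0,0.6],0,0.9],[[0,0,0.8],0,0.9],[[0,0,0.7],0,0.9],[[0,0,0.4],0,0.9],[[0,0,0.2],0,0.9],[[0,0,0.1],0,0.9],[[0,0,0],0,0.9]]' && python3 -m pendant '[[[0,0,0.1],0,0.9],[[0,0,0],0,0.9]]';  python3 -m pendant '[[[0,0,0.1],0,0.9],[[0,0,0],0,0.9]]'; python3 -c "
from st import *
s=env.read_camera('side');crop(s['color'],160,180,80,95,6,'pics/s9.png')"
```

```text
clock: 13.48
tcp_pos: [0.4296, -0.0202, 0.1073]
orientation: [0.0, 0.642, 0.767, 0.0]
wrist_force: [0.0, -1.2, -1.6]
finger_gap: 0.0234
clock: 13.72
tcp_pos: [0.4294, -0.0202, 0.1051]
orientation: [0.0, 0.642, 0.767, 0.0]
wrist_force: [-0.1, 0.7, -3.1]
finger_gap: 0.0234
clock: 13.98
tcp_pos: [0.4292, -0.0202, 0.1029]
orientation: [-0.0, 0.642, 0.767, -0.0]
wrist_force: [0.4, -0.4, -3.1]
finger_gap: 0.0233
```

View pics/s9.png

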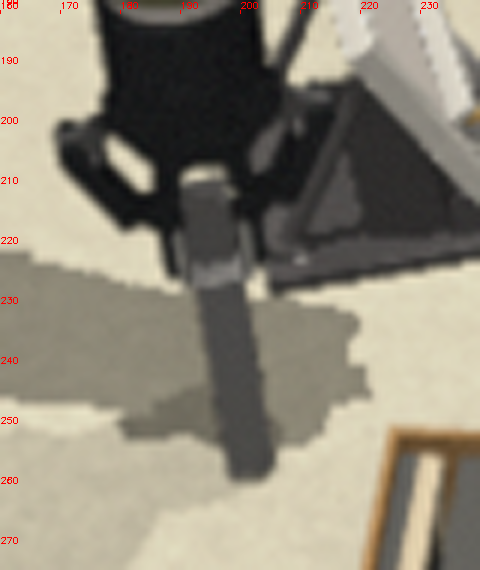

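```bash
python3 -m pendant '[[[0,0,0.08],0,0.9],[[0,0,0],0,0.9]]';  python3 -m pendant '[[[0,0,0.08],0,0.9],[[0,0,0],0,0.9]]'; python3 -m pendant '[[[0,0,0.06],0,0.9],[[0,0,0],0,0.9]]'
```

```text
clock: 14.28
tcp_pos: [0.4293, -0.0201, 0.1013]
orientation: [-0.0, 0.642, 0.767, 0.0]
wrist_force: [0.4, 0.4, -2.7]
finger_gap: 0.0237
clock: 14.52
tcp_pos: [0.4292, -0.0202, 0.0997]
orientation: [-0.0, 0.642, 0.767, -0.0]
wrist_force: [0.0, 0.4, -2.5]
finger_gap: 0.0234
clock: 14.78
tcp_pos: [0.4293, -0.0202, 0.0986]
orientation: [-0.0, 0.642, 0.767, 0.0]
wrist_force: [-0.3, -0.8, -2.4]
finger_gap: 0.0232
```

```bash
python3 -m pendant '[[[0,0,0.06],0,0.9],[[0,0,0],0,0.9]]';  python3 -m pendant '[[[0,0,0.06],0,0.9],[[0,0,0],0,0.9]]'; python3 -c "
from st import *
s=env.read_camera('side');s_,p,M=tool()
f=np.array([p[0],p[1],PS[2]])
crop(s['color'],160,180,80,95,6,'pics/s10.png',[(proj(s,pose(f,[(-.012,-.04,z),(.012,-.04,z)])),(0,0,255)) for z in (0,.13)])"
```

```text
clock: 15.02
tcp_pos: [0.4297, -0.0202, 0.0977]
orientation: [0.0, 0.642, 0.767, 0.0]
wrist_force: [0.8, 0.4, -1.1]
finger_gap: 0.0236
clock: 15.28
tcp_pos: [0.4303, -0.0201, 0.0976]
orientation: [0.001, 0.642, 0.767, 0.001]
wrist_force: [-0.7, 3.2, 8.4]
finger_gap: 0.0233
```

View pics/s10.png

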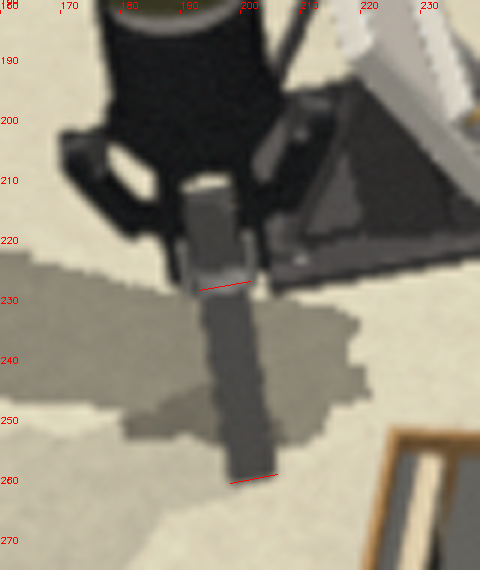

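```bash
python3 -m pendant '[[[0,0,-0.02],0,0.5],[[0,0,0],0,0.4],[[0,0,0],0,0.2],[[0,0,0],0,0],[[0,0,0],0,-0.1],[[0,0,-0.3],0,-0.1],[[0,0,-0.6],0,-0.1],[[0,0,-1],0,-0.1],[[0,0,-1],0,-0.1],[[0,0,-1],0,-0.1],[[0,0,-1],0,-0.1],[[0,0,-1],0,-0.1]]';python3 -c "
from st import *
s=env.read_camera('side');crop(s['color'],160,180,80,95,6,'pics/s11.png')
rep();go(PB,(.066,0,.25))"
```

```text
clock: 16.82
tcp_pos: [0.4295, -0.0202, 0.2164]
orientation: [0.001, 0.642, 0.767, 0.0]
wrist_force: [0.1, -0.8, -0.7]
finger_gap: 0.047
t 16.875 tcp [ 0.4308 -0.0205  0.2188] yaw_y 10.11 F [ 0.8 -0.   2.5] gap 0.0468
stand [-145.2 -177.8  218.8] box [-184.   159.7  218.8] q [-0.23  0.04 -0.32  1.21  0.    1.16]
-> [ 0.6564 -0.2132  0.25  ] tool d in 20mm units [-11.47   9.42  -1.49]
```

View pics/s11.png

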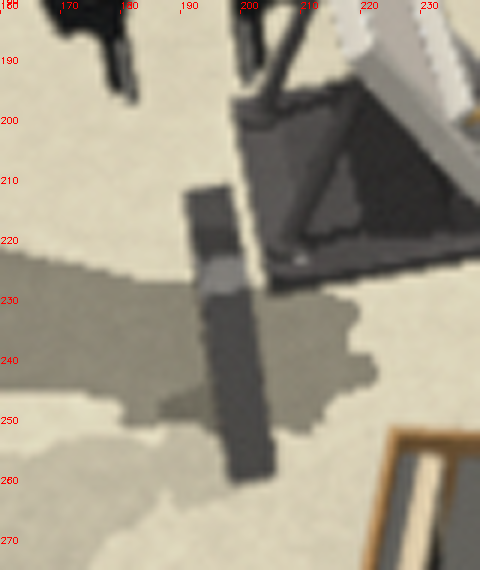

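```bash
python3 -m pendant '[[[-0.5,0.4,-0.3],0,-0.1],[[-1,0.8,-0.4],0,-0.1],[[-1,0.8,-0.4],0,-0.1],[[-1,0.8,-0.4],0,-0.1],[[-1,0.8,0],0,-0.1],[[-1,0.8,0],0,-0.1],[[-1,0.8,0],0,-0.1],[[-1,0.8,0],0,-0.1],[[-1,0.8,0],0,-0.1],[[-1,0.8,0],0,-0.1],[[-1,0.9,0],0,-0.1],[[-1,0.9,0],0,-0.1]]' && python3 -m pendant '[[[0,0.1,0],1,-0.1],[[0,0,0],1,-0.1],[[0,0,0],1,-0.1],[[0,0,0],0,-0.1]]';python3 -c "
from st import *
rep();go(PB,(.066,0,.25))
w=env.read_camera('wrist');c=w['color']
tp=[(.061,.06,.17),(.071,.06,.17),(.071,-.06,.17),(.061,-.06,.17),(.061,.06,.17)]
crop(c,0,0,512,384,1,'pics/w2.png',[(proj(w,pose(PB,np.array(tp))),(0,255,0))])
t=env.read_camera('top');crop(t['color'],260,120,130,120,6,'pics/t2.png')
"
```

```text
clock: 18.38
tcp_pos: [0.6555, -0.2149, 0.2434]
orientation: [-0.001, 0.642, 0.767, -0.0]
wrist_force: [0.7, 0.4, 0.8]
finger_gap: 0.047
clock: 18.88
tcp_pos: [0.6568, -0.2139, 0.2435]
orientation: [-0.001, 0.754, 0.657, -0.0]
wrist_force: [-0.2, 0.1, -0.2]
finger_gap: 0.0468
t 18.875 tcp [ 0.6568 -0.2139  0.2435] yaw_y -7.85 F [-0.2  0.1 -0.2] gap 0.0468
stand [  43.4 -407.8  243.5] box [ 66.5  -0.6 243.5] q [-0.43  0.56  0.45  1.46 -0.    1.28]
-> [ 0.6564 -0.2132  0.25  ] tool d in 20mm units [ 0.03 -0.03 -0.33]
```

View pics/w2.png

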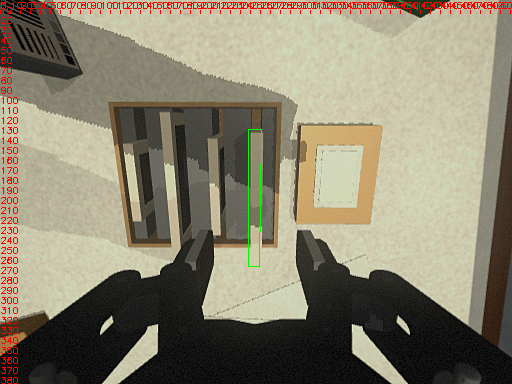

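```bash
python3 -c "
from st import *
w=env.read_camera('wrist');c=w['color']
tp=[(.061,.06,.17),(.071,.06,.17),(.071,-.06,.17),(.061,-.06,.17),(.061,.06,.17)]
crop(c,200,110,100,95,6,'pics/w3.png',[(proj(w,pose(PB,np.array(tp))),(0,255,0))])
crop(c,220,200,70,80,7,'pics/w4.png',[(proj(w,pose(PB,np.array(tp))),(0,255,0))])
"
```

```text
(no output)
```

View pics/w3.png

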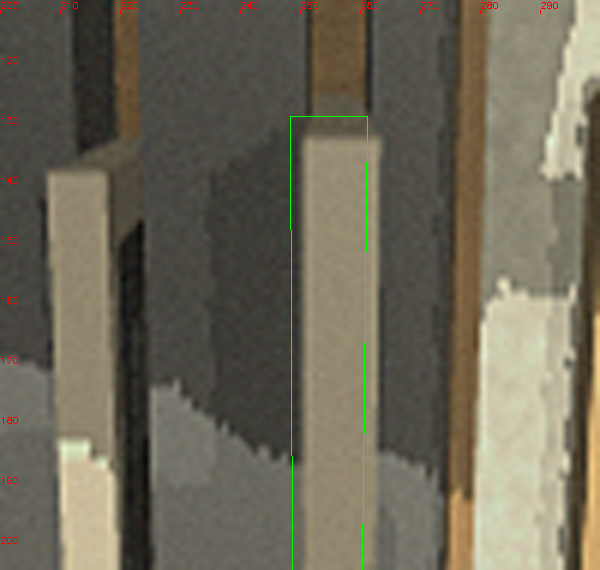

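View pics/w4.png

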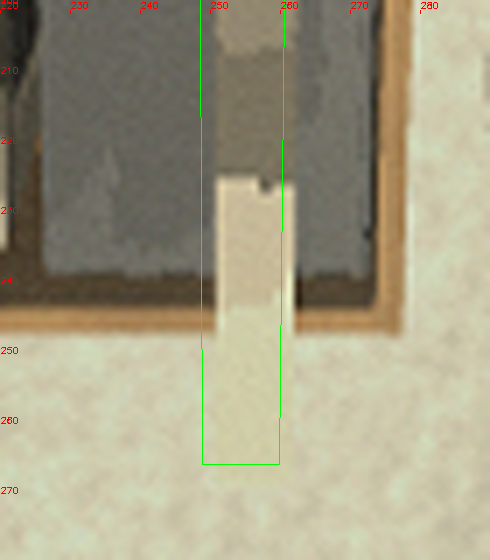

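View pics/t2.png

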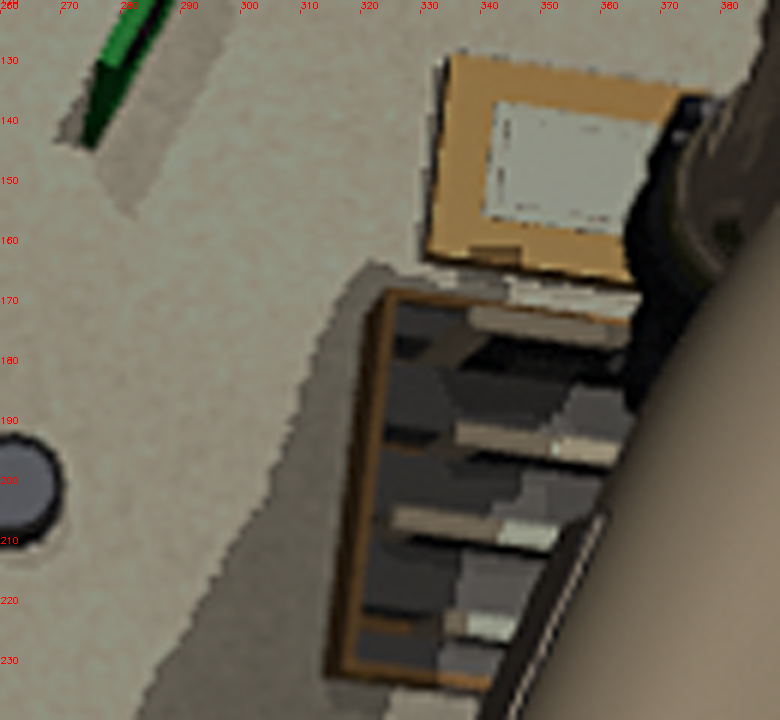

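```bash
python3 -c "
from st import *
w=env.read_camera('wrist');c=w['color'].astype(float)
print(c[252:285,253:259].mean(1).round(0)[:, :].astype(int).tolist())
b=c[240:285,235:280];b=np.clip((b-b.min((0,1)))/(b.max((0,1))-b.min((0,1)))*255,0,255)
b=np.clip((c[230:290,220:290]-[150,180,180])*4,0,255).astype(np.uint8)
cv2.imwrite('pics/w5.png',cv2.resize(b,None,fx=8,fy=8,interpolation=0))
"
```

```text
[[167, 204, 206], [167, 205, 206], [168, 206, 208], [168, 206, 208], [166, 204, 207], [167, 204, 206], [169, 205, 208], [167, 204, 207], [166, 203, 206], [168, 206, 208], [169, 206, 208], [166, 204, 206], [168, 204, 208], [167, 204, 208], [168, 204, 208], [167, 204, 208], [172, 207, 209], [174, 206, 208], [175, 204, 207], [174, 203, 206], [176, 204, 205], [175, 204, 205], [174, 202, 206], [174, 203, 207], [172, 201, 204], [168, 195, 202], [171, 200, 204], [172, 201, 206], [176, 206, 208], [178, 208, 208], [176, 206, 208], [176, 204, 207], [173, 202, 208]]
```

View pics/w5.png

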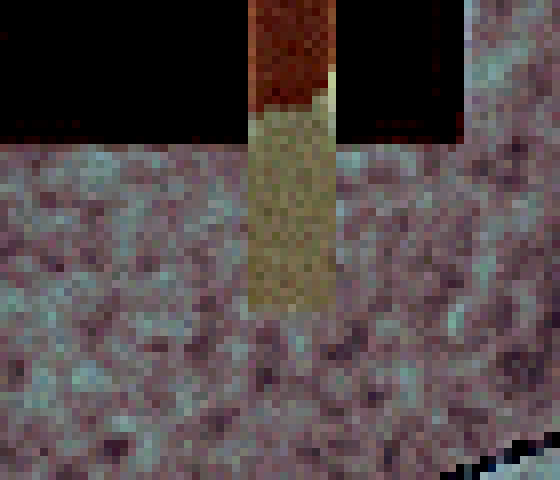

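```bash
python3 -m pendant '[[[0.03,0.05,0.7],0,-0.1],[[0,0,1],0,-0.1],[[0,0,1],0,-0.1],[[0,0,1],0,-0.1],[[0,0,0.8],0,-0.1],[[0,0,0.5],0,-0.1],[[0,0,0.27],0,-0.1],[[0,0,0],0,0.2],[[0,0,0],0,0.5],[[0,0,0],0,0.7],[[0,0,0],0,0.9],[[0,0,0],0,1]]' 40;python3 -m pendant '[[[0,0,0],0,1],[[0,0,0],0,1]]' 40; python3 -c "
from st import *
rep()
s=env.read_camera('side');crop(s['color'],205,170,110,130,5,'pics/s12.png')"
```

```text
clock: 20.58
tcp_pos: [0.6583, -0.213, 0.1401]
orientation: [0.001, 0.754, 0.657, 0.0]
wrist_force: [-0.3, 0.7, 3.0]
finger_gap: 0.009
clock: 20.82
tcp_pos: [0.6583, -0.213, 0.14]
orientation: [0.001, 0.754, 0.657, 0.0]
wrist_force: [0.7, 0.1, 5.8]
finger_gap: 0.0094
t 20.825 tcp [ 0.6583 -0.213   0.14  ] yaw_y -7.89 F [0.7 0.1 5.8] gap 0.0094
stand [  45.  -407.2  140. ] box [ 67.8   0.5 140. ] q [-0.43  0.58  0.23  1.22  0.    1.28]
```

View pics/s12.png

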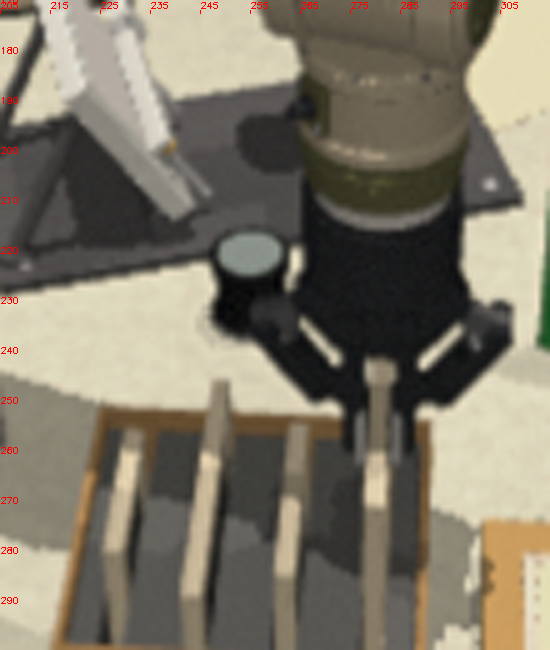

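```bash
python3 - <<'E'
from st import *
s=env.read_camera("side");t=env.read_camera("top")
def ony(uv,yy):
    o,d=ray(s,uv);a=inv(PS,o);b=inv(PS,o+d);d=b-a;return (a+d*(yy-a[1])/d[1])*1e3
for uv,yy in (((265,168),-.07),((278.5,139),-.07),((276,137),-.07),((250,147),0),((250,147),-.036)): print(uv,yy,ony(uv,yy).round(0))
for uv,z in (((185,168),.27),((228,163),.27),((205,192),.2),((190,145),.31),((228,136),.31)): print(uv,z,(inv(PS,onz(t,uv,z))*1e3).round(0))
E
```

```text
(265, 168) -0.07 [ 90. -70. 194.]
(278.5, 139) -0.07 [132. -70. 290.]
(276, 137) -0.07 [125. -70. 298.]
(250, 147) 0 [ 59.   0. 234.]
(250, 147) -0.036 [ 52. -36. 256.]
(185, 168) 0.27 [124.  43. 270.]
(228, 163) 0.27 [118. -64. 270.]
(205, 192) 0.2 [ 67.   9. 200.]
(190, 145) 0.31 [170.  19. 310.]
(228, 136) 0.31 [175. -75. 310.]
```

```bash
python3 -m pendant '[[[0,0,-0.2],0,1],[[0,0,-0.5],0,1],[[0,0,-0.8],0,1],[[0,0,-1],0,1],[[0,0,-1],0,1],[[0,0,-1],0,1],[[0,0,-1],0,1],[[0,0,-1],0,1],[[0,0,-1],0,1],[[0,0,-0.8],0,1],[[0,0,-0.5],0,1],[[0,0,0],0,1]]' 40; python3 -c "
from st import *
rep()
s=env.read_camera('side');cv2.imwrite('pics/s13.png',s['color'])"
```

```text
clock: 22.48
tcp_pos: [0.658, -0.2129, 0.3164]
orientation: [0.001, 0.754, 0.657, 0.0]
wrist_force: [-0.5, -0.0, -3.0]
finger_gap: 0.0096
t 22.475 tcp [ 0.658  -0.2129  0.3164] yaw_y -7.89 F [-0.5 -0.  -3. ] gap 0.0096
stand [  44.8 -407.1  316.4] box [ 67.6   0.5 316.4] q [-0.43  0.58  0.66  1.65  0.    1.28]
```

View pics/s13.png

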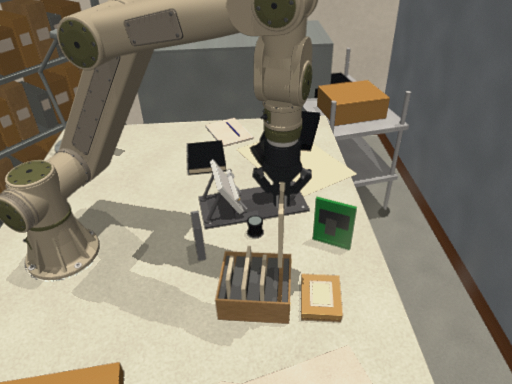

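```bash
python3 -m pendant '[[[0,0,0],-0.5,1],[[0,0,0],-1,1],[[0,0,0],-1,1],[[0,0,0],-0.5,1],[[0,0,0],0,1]]' 40; python3 -c "
from st import *
rep();go(PS,(-.006,.002,.3164))"
```

```text
clock: 23.15
tcp_pos: [0.6575, -0.2127, 0.3143]
orientation: [-0.001, 0.642, 0.766, -0.0]
wrist_force: [-0.8, -0.1, -2.9]
finger_gap: 0.0093
t 23.15 tcp [ 0.6575 -0.2127  0.3143] yaw_y 10.07 F [-0.8 -0.1 -2.9] gap 0.0093
stand [  44.3 -406.7  314.3] box [ 67.    0.7 314.3] q [-0.43  0.58  0.66  1.65  0.    0.97]
-> [0.5364 0.1809 0.3164] tool d in 20mm units [20.44 -2.52 -0.08]
```

```bash
python3 -m pendant '[[[0.4,-0.1,0],0,1],[[0.8,-0.2,-0.1],0,1],[[1,-0.25,0],0,1],[[1,-0.25,0],0,1],[[1,-0.25,0],0,1],[[1,-0.25,0],0,1],[[1,-0.25,0],0,1],[[1,-0.25,0],0,1],[[1,-0.25,0],0,1],[[1,-0.25,0],0,1],[[1,-0.2,0],0,1],[[1,0,0],0,1]]' && python3 -m pendant '[[[1,0,0],0,1],[[1,0,0],0,1],[[1,0,0],0,1],[[1,0,0],0,1],[[1,0,0],0,1],[[1,0,0],0,1],[[1,0,0],0,1],[[1,0,0],0,1],[[0.8,0,0],0,1],[[0.4,0,0],0,1],[[0.1,0,0],0,1],[[0,0,0],0,1]]'; python3 - <<'E'
from st import *
rep();go(PS,(-.006,.002,.3164))
s=env.read_camera('side');t=env.read_camera('top');w=env.read_camera('wrist')
cv2.imwrite('pics/w6.png',w['color'])
crop(t['color'],150,130,110,120,5,'pics/t6.png')
crop(s['color'],180,70,130,130,4,'pics/s14.png')
E
```

```text
clock: 24.65
tcp_pos: [0.5688, 0.0002, 0.3174]
orientation: [0.0, 0.642, 0.767, 0.0]
wrist_force: [-0.3, 0.1, -3.2]
finger_gap: 0.0095
clock: 26.15
tcp_pos: [0.5368, 0.1818, 0.3172]
orientation: [0.0, 0.642, 0.767, -0.0]
wrist_force: [-0.2, -0.1, -3.9]
finger_gap: 0.0095
t 26.15 tcp [0.5368 0.1818 0.3172] yaw_y 10.09 F [-0.2 -0.1 -3.9] gap 0.0095
stand [ -5.5   2.8 317.2] box [-107.   374.7  317.2] q [ 0.18  0.29  0.22  1.5  -0.    1.58]
-> [0.5364 0.1809 0.3164] tool d in 20mm units [-0.04 -0.02  0.04]
```

View pics/s14.png

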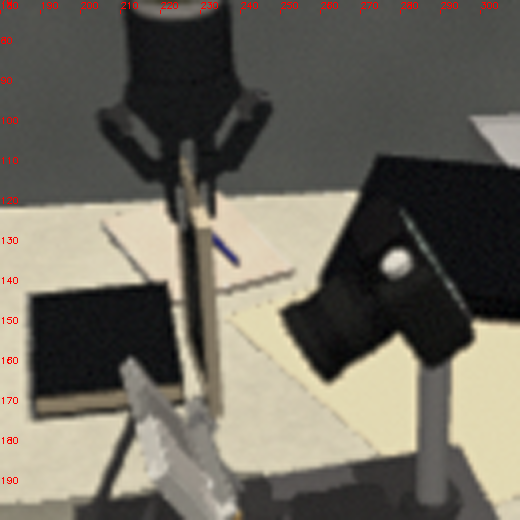

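View pics/w6.png

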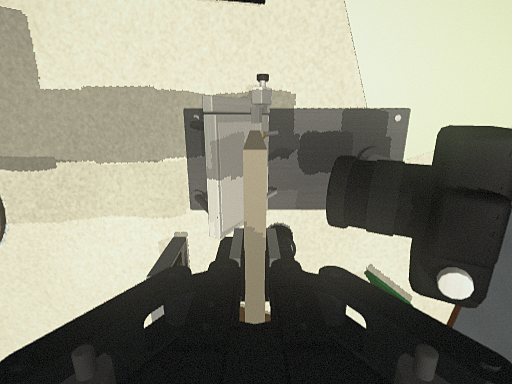

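View pics/t6.png

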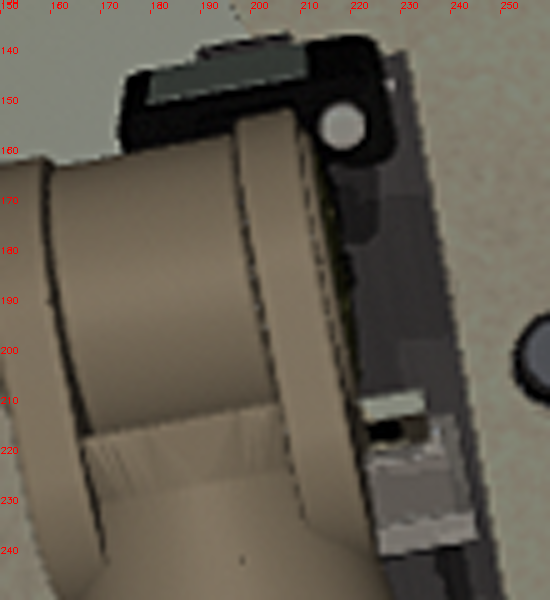

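```bash
python3 - <<'E'
from st import *
s_,p,M=tool();f=np.array([p[0],p[1],PS[2]])
w=env.read_camera('wrist');s=env.read_camera('side')
def box(dy):
    zb,zt=p[2]-.135,p[2]+.03
    q=[(-.005,-.06+dy,zb),(.005,-.06+dy,zb),(.005,-.06+dy,zt),(-.005,-.06+dy,zt),(-.005,-.06+dy,zb)]
    r=[(a,b+.12,c) for a,b,c in q]
    return pose(f,np.array(q)),pose(f,np.array(r))
a,b=box(-.002)
crop(w['color'],215,110,90,230,3,'pics/w7.png',[(proj(w,a),(0,255,0)),(proj(w,b),(0,0,255))])
crop(s['color'],200,90,60,100,6,'pics/s15.png',[(proj(s,a),(0,255,0))])
E
python3 -c "
import cv2,numpy as np
a=cv2.imread('pics/w7.png')[:600];b=cv2.imread('pics/s15.png')
c=np.zeros((600,a.shape[1]+b.shape[1],3),np.uint8);c[:a.shape[0],:a.shape[1]]=a;c[:b.shape[0],a.shape[1]:]=b;cv2.imwrite('pics/ws.png',c)"
```

```text
(no output)
```

View pics/ws.png

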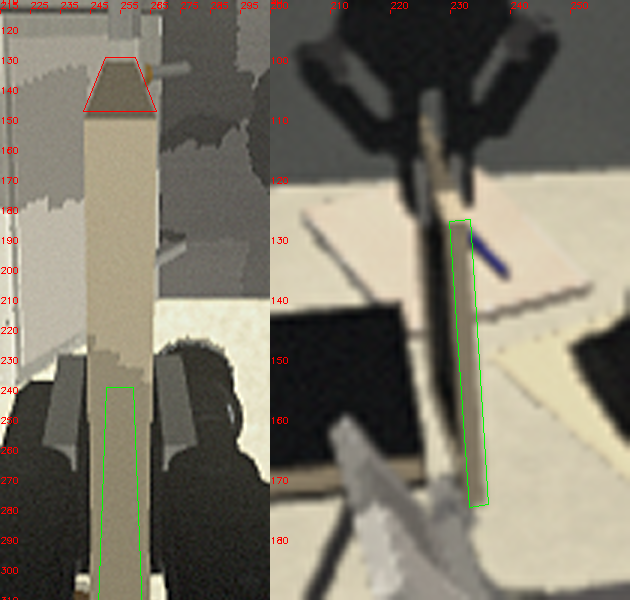

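```bash
python3 - <<'E'
from st import *
w=env.read_camera('wrist')
n=np.array([np.cos(np.pi/6),0,.5]);u=np.array([-.5,0,np.cos(np.pi/6)]);y=np.array([0,1,0]);O=np.array([0,0,.065])
L=lambda a,b,d:O+a*n+b*y+d*u
pan=[L(0,.075,.1),L(0,-.075,.1),L(-.018,-.075,.1),L(-.018,.075,.1),L(0,.075,.1),L(0,.075,.0)]
base=[(-.12,.085,.012),(.24,.085,.012),(.24,-.085,.012),(-.12,-.085,.012),(-.12,.085,.012)]
led=[L(0,-.065,.025),L(0.016,-.065,.025),L(.016,.065,.025),L(0,.065,.025),L(0,-.065,.025)]
crop(w['color'],175,80,150,150,5,'pics/w8.png',[(proj(w,pose(PS,np.array(q))),c) for q,c in((pan,(255,255,0)),(base,(0,0,255)),(led,(0,255,0)))])
E
```

```text
(no output)
```

View pics/w8.png

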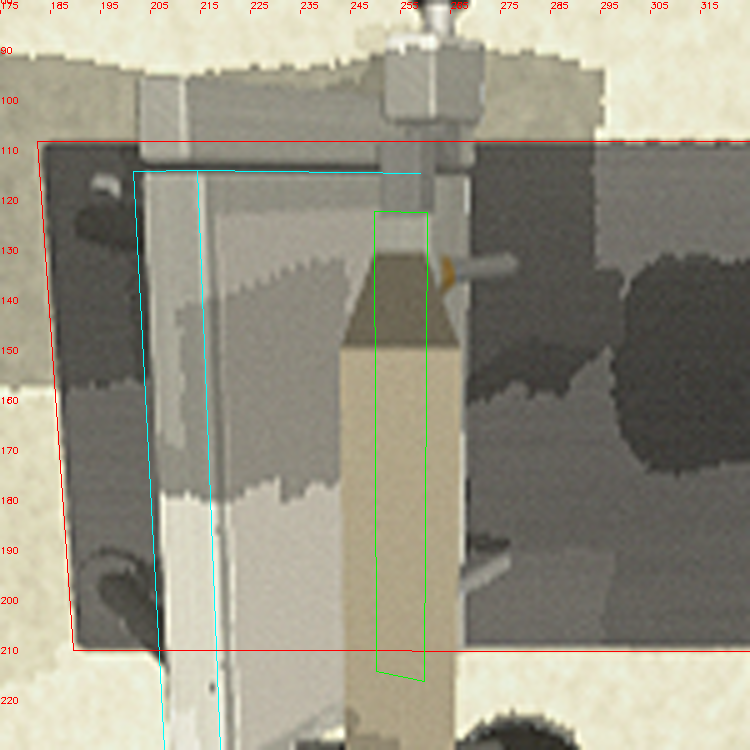

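```bash
python3 -m pendant '[[[0,0,0.5],0,1],[[0,0,1],0,1],[[0,0,1],0,1],[[0,0,0.8],0,1],[[0,0,0.5],0,1],[[0,0,0.3],0,1],[[0,0,0],0,1],[[0,0,0],0,1]]'; python3 - <<'E'
from st import *
rep()
s=env.read_camera('side');w=env.read_camera('wrist')
crop(s['color'],190,90,100,130,5,'pics/s16.png')
crop(w['color'],175,80,120,160,4,'pics/w9.png')
E
python3 -c "
import cv2,numpy as np
a=cv2.imread('pics/w9.png')[:600];b=cv2.imread('pics/s16.png')[:600,:320]
c=np.zeros((600,800,3),np.uint8);c[:a.shape[0],:480]=a;c[:b.shape[0],480:]=b;cv2.imwrite('pics/ws2.png',c)"
```

```text
clock: 27.45
tcp_pos: [0.537, 0.1821, 0.2359]
orientation: [0.0, 0.642, 0.767, 0.0]
wrist_force: [0.8, 0.3, -2.9]
finger_gap: 0.0092
t 27.45 tcp [0.537  0.1821 0.2359] yaw_y 10.1 F [ 0.8  0.3 -2.9] gap 0.0092
stand [ -5.2   3.1 235.9] box [-106.8  375.1  235.9] q [0.19 0.3  0.03 1.31 0.   1.58]
```

View pics/ws2.png

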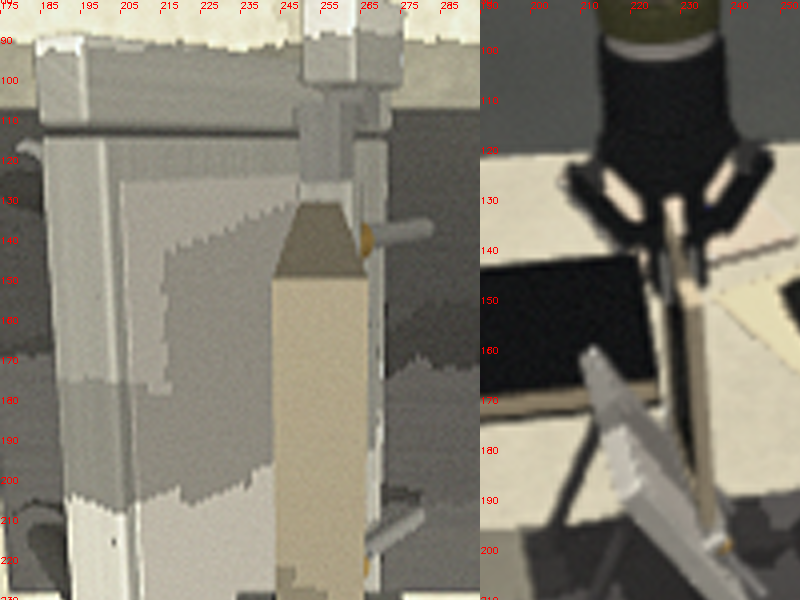

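```bash
python3 -m pendant '[[[0,0,0.1],0,1],[[0,0,0.1],0,1],[[0,0,0],0,1]]'; python3 -m pendant '[[[0,0,0.1],0,1],[[0,0,0],0,1]]'; python3 -m pendant '[[[0,0,0.06],0,1],[[0,0,0],0,1]]'
```

```text
clock: 27.92
tcp_pos: [0.5365, 0.182, 0.231]
orientation: [-0.0, 0.642, 0.767, -0.0]
wrist_force: [0.6, 0.1, -3.5]
finger_gap: 0.0091
clock: 28.18
tcp_pos: [0.5365, 0.182, 0.2291]
orientation: [-0.0, 0.642, 0.767, -0.0]
wrist_force: [-0.2, 0.0, -3.3]
finger_gap: 0.0097
clock: 28.42
tcp_pos: [0.5366, 0.182, 0.228]
orientation: [-0.0, 0.642, 0.767, -0.0]
wrist_force: [0.0, 0.1, -2.8]
finger_gap: 0.0096
```

```bash
python3 -m pendant '[[[0,0,0.06],0,1],[[0,0,0],0,1]]'; python3 -m pendant '[[[0,0,0.06],0,1],[[0,0,0],0,1]]'; python3 -m pendant '[[[0,0,0.06],0,1],[[0,0,0],0,1]]'
```

```text
clock: 28.68
tcp_pos: [0.5369, 0.1821, 0.2277]
orientation: [0.0, 0.642, 0.767, 0.0]
wrist_force: [0.0, 0.2, 3.0]
finger_gap: 0.0094
clock: 28.92
tcp_pos: [0.5373, 0.1822, 0.2265]
orientation: [0.001, 0.642, 0.767, 0.001]
wrist_force: [-0.3, 0.2, 4.9]
finger_gap: 0.0094
clock: 29.18
tcp_pos: [0.5375, 0.1822, 0.2254]
orientation: [0.001, 0.642, 0.767, 0.001]
wrist_force: [-0.9, -0.5, 5.9]
finger_gap: 0.0094
```

```bash
python3 -m pendant '[[[0,0,-0.05],0,0.8],[[0,0,0],0,0.72],[[0,0,0],0,0.64],[[0,0,0],0,0.57],[[0,0,0],0,0.5],[[0,0,0],0,0.5]]'; python3 - <<'E'
from st import *
rep()
s=env.read_camera('side');crop(s['color'],190,90,100,130,5,'pics/s17.png')
E
```

```text
clock: 29.92
tcp_pos: [0.5366, 0.182, 0.2254]
orientation: [-0.0, 0.642, 0.767, -0.0]
wrist_force: [0.3, -0.4, -1.1]
finger_gap: 0.0215
t 29.925 tcp [0.5366 0.182  0.2254] yaw_y 10.11 F [ 0.3 -0.4 -1.1] gap 0.0215
stand [ -5.6   3.  225.4] box [-107.2  374.9  225.4] q [0.19 0.3  0.01 1.28 0.   1.58]
```

View pics/s17.png

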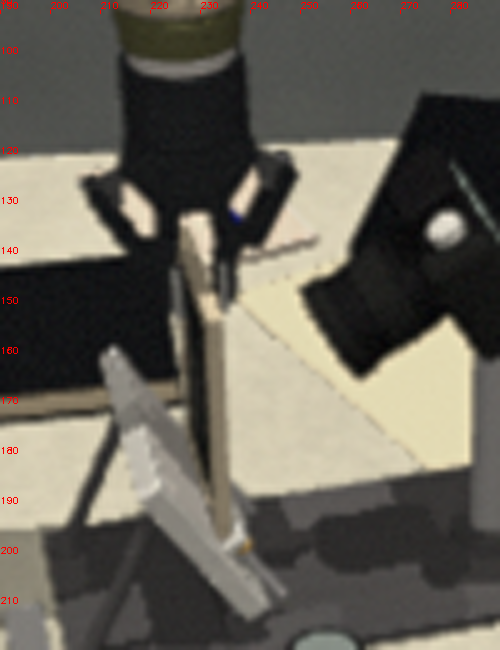

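```bash
python3 -m pendant '[[[0,-0.12,0],0,0.45],[[0,-0.2,0.03],0,0.4],[[0,-0.22,0.04],0,0.3],[[0,-0.22,0.05],0,0.25],[[0,-0.22,0.05],0,0.2],[[0,-0.22,0.06],0,0.15],[[0,-0.22,0.07],0,0.1],[[0,-0.22,0.07],0,0.06],[[0,-0.22,0.08],0,0.06],[[0,0,0],0,0.06]]'; python3 - <<'E'
from st import *
rep()
s=env.read_camera('side');crop(s['color'],190,90,100,130,5,'pics/s18.png')
E
```

```text
clock: 31.22
tcp_pos: [0.4996, 0.1754, 0.2163]
orientation: [-0.0, 0.642, 0.767, -0.0]
wrist_force: [-0.4, -0.0, 0.8]
finger_gap: 0.0403
t 31.225 tcp [0.4996 0.1754 0.2163] yaw_y 10.11 F [-0.4 -0.   0.8] gap 0.0403
stand [-43.3   3.1 216.3] box [-143.   363.3  216.3] q [ 0.19  0.23 -0.1   1.24  0.    1.58]
```

View pics/s18.png

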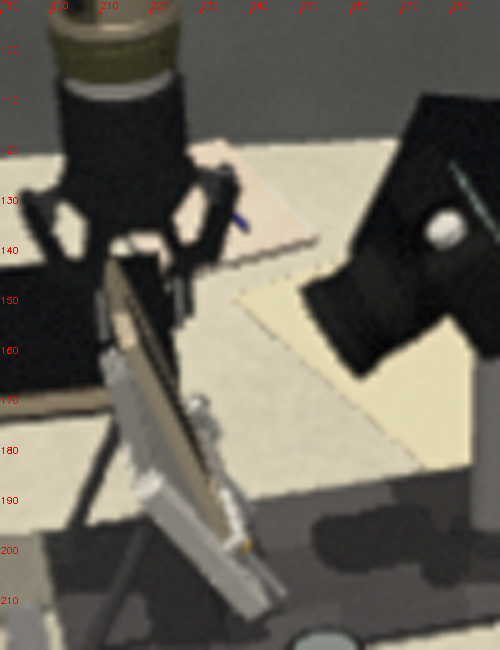

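Controlled. Continue until it lies on the panel.

```bash
python3 -m pendant '[[[0,-0.2,0.08],0,0.06],[[0,-0.2,0.09],0,0.06],[[0,-0.2,0.1],0,0.06],[[0,-0.2,0.1],0,0.06],[[0,-0.2,0.1],0,0.06],[[0,-0.2,0.1],0,0.06],[[0,-0.2,0.1],0,0.06],[[0,-0.2,0],0,0.06],[[0,-0.2,0],0,0.06],[[0,0,0],0,0.06]]'; python3 - <<'E'
from st import *
rep()
s=env.read_camera('side');crop(s['color'],190,90,100,130,5,'pics/s19.png')
E
```

```text
clock: 32.52
tcp_pos: [0.4646, 0.1692, 0.2033]
orientation: [0.0, 0.642, 0.767, 0.0]
wrist_force: [0.5, -0.7, -0.6]
finger_gap: 0.0398
t 32.525 tcp [0.4646 0.1692 0.2033] yaw_y 10.11 F [ 0.5 -0.7 -0.6] gap 0.0398
stand [-78.8   3.  203.3] box [-176.8  352.3  203.3] q [ 0.19  0.17 -0.21  1.19  0.    1.58]
```

View pics/s19.png

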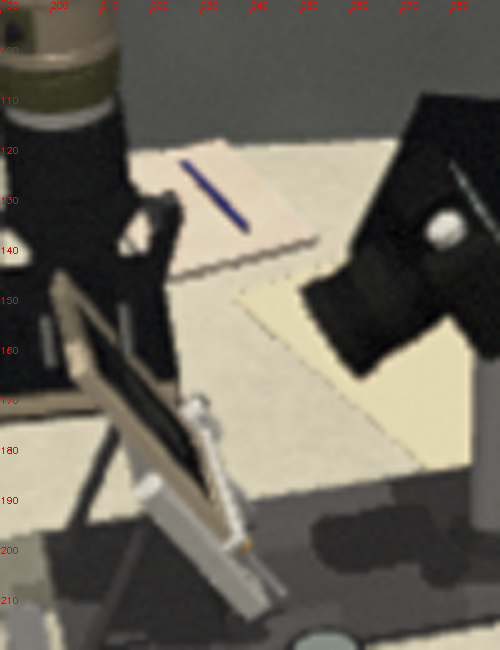

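```bash
python3 -m pendant '[[[0,0,-0.3],0,0.06],[[0,0,-0.7],0,0.06],[[0,0,-1],0,0.06],[[0,0,-1],0,0.06],[[0,-0.2,-0.5],0,0.3],[[0,-0.3,0],0,0.6],[[0,-0.1,0],0,1],[[0,0,0],0,1],[[0,0,0],0,1],[[0,0,0],0,1]]'; python3 - <<'E'
from st import *
rep()
s=env.read_camera('side');w=env.read_camera('wrist');t=env.read_camera('top')
n=np.array([np.cos(np.pi/6),0,.5]);u=np.array([-.5,0,np.cos(np.pi/6)]);y=np.array([0,1,0]);O=np.array([0,0,.065])
L=lambda a,b,d:O+a*n+b*y+d*u
pl=[L(0,-.06,.19),L(0,.06,.19),L(.01,.06,.19),L(.01,-.06,.19),L(0,-.06,.19)]
fr=[L(.01,-.06,.19),L(.01,-.06,.025),L(.01,.06,.025),L(.01,.06,.19)]
led=[L(0,-.065,.025),L(0.016,-.065,.025),L(.016,.065,.025),L(0,.065,.025),L(0,-.065,.025)]
ls=lambda c:[(proj(c,pose(PS,np.array(q))),k) for q,k in((pl,(0,255,0)),(fr,(255,0,255)),(led,(0,0,255)))]
crop(s['color'],190,90,100,130,5,'pics/s20.png',ls(s))
crop(w['color'],130,80,170,170,4,'pics/w20.png',ls(w))
E
```

```text
clock: 33.83
tcp_pos: [0.4527, 0.1671, 0.2728]
orientation: [-0.0, 0.642, 0.767, -0.0]
wrist_force: [-0.3, -0.2, -0.2]
finger_gap: -0.0003
t 33.825 tcp [0.4527 0.1671 0.2728] yaw_y 10.1 F [-0.3 -0.2 -0.2] gap -0.0003
stand [-90.8   3.  272.8] box [-188.2  348.5  272.8] q [ 0.19  0.12 -0.09  1.35  0.    1.58]
```

View pics/s20.png

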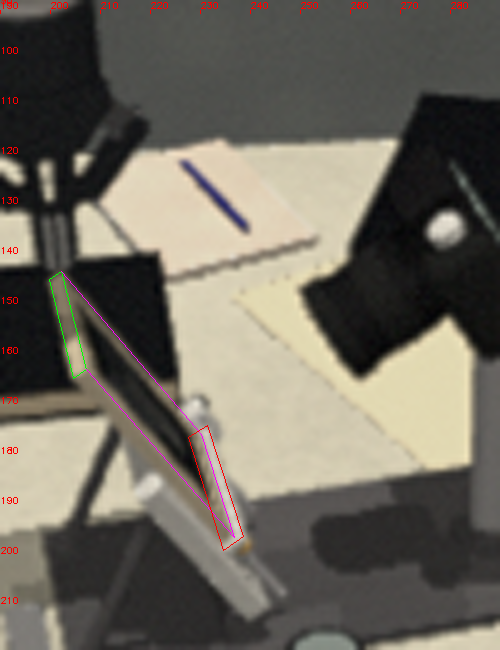

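View pics/w20.png

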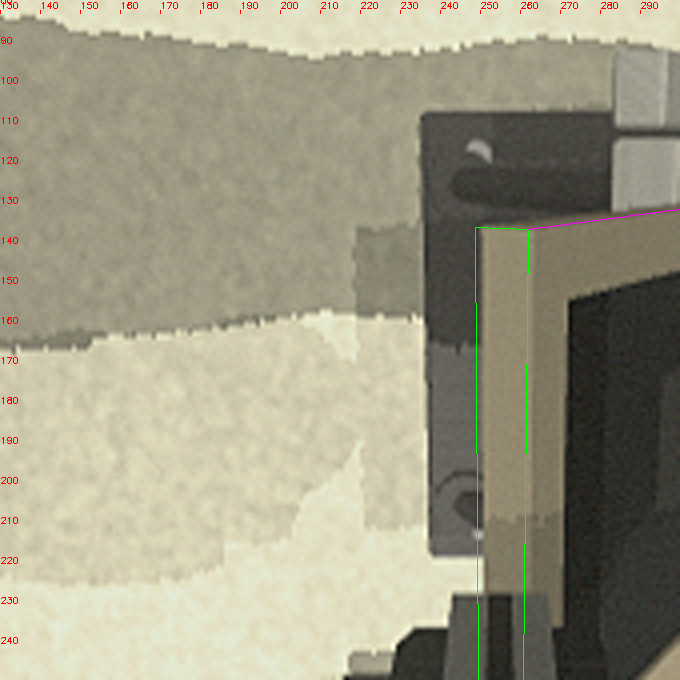

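```bash
python3 -m pendant '[[[-0.1,0.1,0.4],0,1],[[-0.05,0.05,0.6],0,1],[[0,0,0.5],0,1],[[0,0,0.2],0,1],[[0,0,0],0,1]]' 60; python3 -m pendant '[[[0,0,0.1],0,1],[[0,0,0],0,1]]'; python3 -c "
from st import *
rep()
s=env.read_camera('side');crop(s['color'],180,90,110,130,5,'pics/s21.png')"
```

```text
clock: 34.6
tcp_pos: [0.456, 0.1646, 0.2386]
orientation: [-0.0, 0.642, 0.767, -0.0]
wrist_force: [0.1, 0.0, -0.6]
finger_gap: 0.0004
clock: 34.85
tcp_pos: [0.4564, 0.1647, 0.2373]
orientation: [0.0, 0.642, 0.767, 0.0]
wrist_force: [-0.4, -0.3, 0.1]
finger_gap: 0.0001
t 34.85 tcp [0.4564 0.1647 0.2373] yaw_y 10.11 F [-0.4 -0.3  0.1] gap 0.0001
stand [-87.7   0.  237.3] box [-184.3  346.7  237.3] q [ 0.18  0.14 -0.17  1.27  0.    1.58]
```

View pics/s21.png

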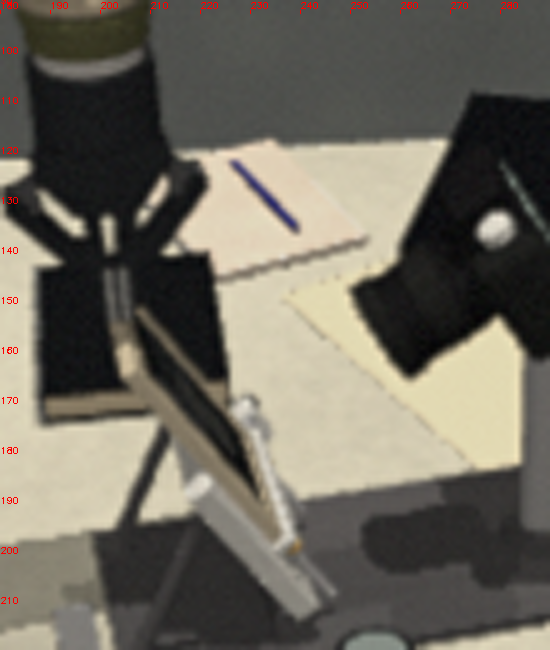

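Tips stand just above the middle of the top edge. Now press along the slope in stages.

```bash
python3 -m pendant '[[[0,0,0.1],0,1],[[0,0.03,0.1],0,1],[[0,0.05,0.1],0,1],[[0,0.05,0.1],0,1],[[0,0,0],0,1]]'; python3 -m pendant '[[[0,0.06,0.1],0,1],[[0,0.06,0.1],0,1],[[0,0.06,0.1],0,1],[[0,0,0],0,1]]'; python3 -c "
from st import *
rep()
s=env.read_camera('side');crop(s['color'],180,90,110,130,5,'pics/s22.png')"
```

```text
clock: 35.52
tcp_pos: [0.459, 0.1651, 0.23]
orientation: [0.0, 0.642, 0.767, 0.001]
wrist_force: [-2.0, 0.2, 6.9]
finger_gap: -0.0001
clock: 36.02
tcp_pos: [0.462, 0.1654, 0.2251]
orientation: [0.001, 0.642, 0.767, 0.0]
wrist_force: [-5.7, -2.2, 12.6]
finger_gap: 0.0001
t 36.025 tcp [0.462  0.1654 0.2251] yaw_y 10.1 F [-5.7 -2.2 12.6] gap 0.0001
stand [-82.   -0.3 225.1] box [-178.8  348.1  225.1] q [ 0.18  0.15 -0.18  1.24 -0.    1.57]
```

View pics/s22.png

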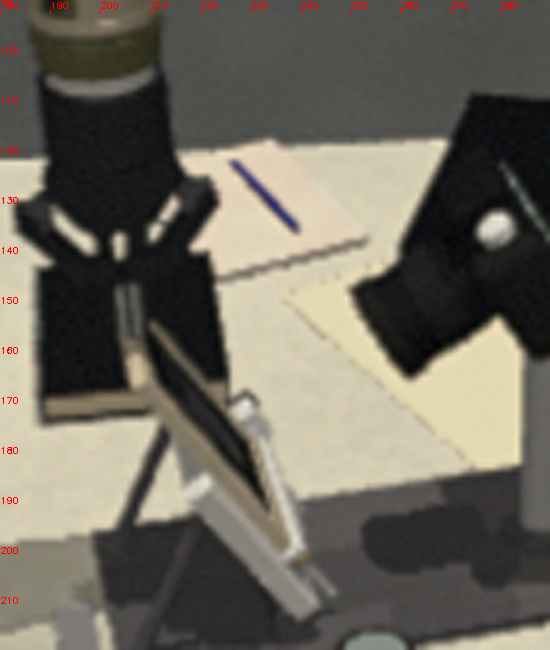

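```bash
python3 -m pendant '[[[0,0.06,0.1],0,1],[[0,0.06,0.1],0,1],[[0,0.06,0.1],0,1],[[0,0.06,0.1],0,1],[[0,0,0],0,1]]'; python3 -m pendant '[[[0,0.06,0.1],0,1],[[0,0.06,0.1],0,1],[[0,0.06,0.1],0,1],[[0,0,0],0,1]]'; python3 -c "
from st import *
rep()
s=env.read_camera('side');crop(s['color'],180,90,110,130,5,'pics/s23.png')"
```

```text
clock: 36.7
tcp_pos: [0.4672, 0.1663, 0.2165]
orientation: [0.001, 0.642, 0.767, 0.0]
wrist_force: [-3.2, -1.6, 9.4]
finger_gap: -0.0001
clock: 37.2
tcp_pos: [0.4707, 0.167, 0.2104]
orientation: [0.001, 0.642, 0.767, 0.0]
wrist_force: [-3.0, -1.6, 9.0]
finger_gap: 0.0
t 37.2 tcp [0.4707 0.167  0.2104] yaw_y 10.1 F [-3.  -1.6  9. ] gap 0.0
stand [-7.320e+01 -2.000e-01  2.104e+02] box [-170.4  350.9  210.4] q [ 0.18  0.17 -0.19  1.21 -0.    1.57]
```

View pics/s23.png

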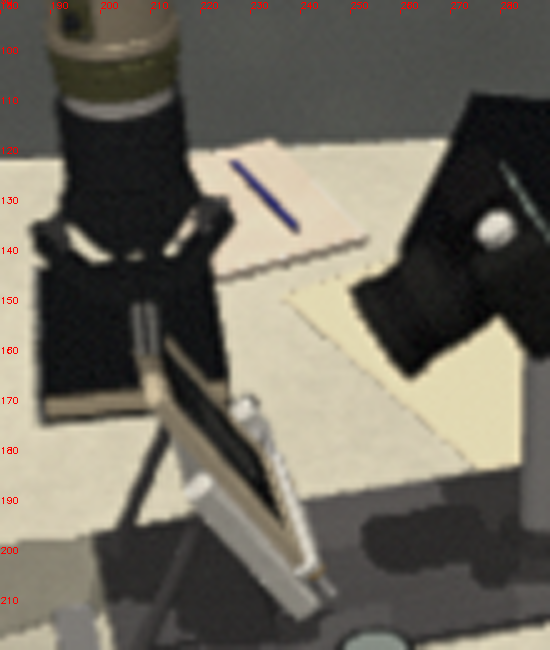

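```bash
python3 -m pendant '[[[0,0.03,0.05],0,1],[[0,0.03,0.05],0,1],[[0,0,0],0,1],[[0,0,0],0,1],[[0,0,0],0,1]]'; python3 -m pendant '[[[0,-0.05,-0.1],0,1],[[0,-0.05,-0.1],0,1],[[0,-0.05,-0.1],0,1],[[0,0,0],0,1]]';python3 -m pendant '[[[0,-0.05,-0.1],0,1],[[0,-0.05,-0.1],0,1],[[0,-0.05,-0.1],0,1],[[0,0,0],0,1]]'; python3 -c "
from st import *
rep()
s=env.read_camera('side');crop(s['color'],180,90,110,130,5,'pics/s24.png')"
```

```text
clock: 37.88
tcp_pos: [0.4718, 0.1672, 0.2084]
orientation: [0.001, 0.642, 0.767, 0.0]
wrist_force: [-4.1, -2.2, 9.8]
finger_gap: -0.0004
clock: 38.38
tcp_pos: [0.469, 0.1669, 0.2134]
orientation: [0.0, 0.642, 0.767, 0.0]
wrist_force: [-0.6, -0.3, 4.5]
finger_gap: 0.0
clock: 38.88
tcp_pos: [0.4659, 0.1664, 0.2192]
orientation: [0.0, 0.642, 0.767, 0.0]
wrist_force: [-0.0, 0.3, 0.5]
finger_gap: -0.0001
t 38.875 tcp [0.4659 0.1664 0.2192] yaw_y 10.11 F [-0.   0.3  0.5] gap -0.0001
stand [-78.    0.  219.2] box [-175.   349.7  219.2] q [ 0.18  0.16 -0.18  1.23  0.    1.57]
```

View pics/s24.png

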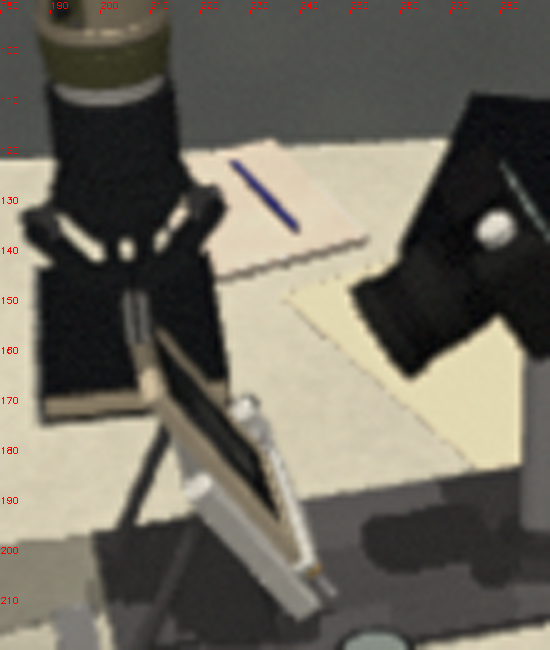

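```bash
python3 -m pendant '[[[0,-0.2,-0.4],0,1],[[0,-0.5,-0.8],0,1],[[0,-1,-1],0,1],[[0,-1,-1],0,1],[[0,-1,-0.5],0,1],[[0,-1,0],0,1],[[0,-1,0],0,1],[[0,-0.5,0],0,1],[[0,0,0],0,1]]'; python3 - <<'E'
from st import *
rep()
s=env.read_camera('side');w=env.read_camera('wrist');t=env.read_camera('top')
n=np.array([np.cos(np.pi/6),0,.5]);u=np.array([-.5,0,np.cos(np.pi/6)]);y=np.array([0,1,0]);O=np.array([0,0,.065])
L=lambda a,b,d:O+a*n+b*y+d*u
h=.024
pl=[L(0,-.06,.19-h),L(0,.06,.19-h),L(.01,.06,.19-h),L(.01,-.06,.19-h),L(0,-.06,.19-h)]
fr=[L(.01,-.06,.19-h),L(.01,-.06,.025-h),L(.01,.06,.025-h),L(.01,.06,.19-h)]
ls=lambda c:[(proj(c,pose(PS,np.array(q))),k) for q,k in((pl,(0,255,0)),(fr,(255,0,255)))]
crop(s['color'],180,110,110,110,6,'pics/s25.png',ls(s))
crop(t['color'],160,170,110,110,6,'pics/t25.png',ls(t))
cv2.imwrite('pics/t26.png',t['color']);cv2.imwrite('pics/s26.png',s['color'])
E
```

```text
clock: 40.05
tcp_pos: [0.3435, 0.1446, 0.2939]
orientation: [0.001, 0.642, 0.767, 0.001]
wrist_force: [1.3, 0.4, -0.7]
finger_gap: -0.0
t 40.05 tcp [0.3435 0.1446 0.2939] yaw_y 10.12 F [ 1.3  0.4 -0.7] gap -0.0
stand [-202.3   -0.   293.9] box [-293.2  311.2  293.9] q [ 0.18 -0.1  -0.27  1.4   0.    1.58]
```

View pics/s25.png

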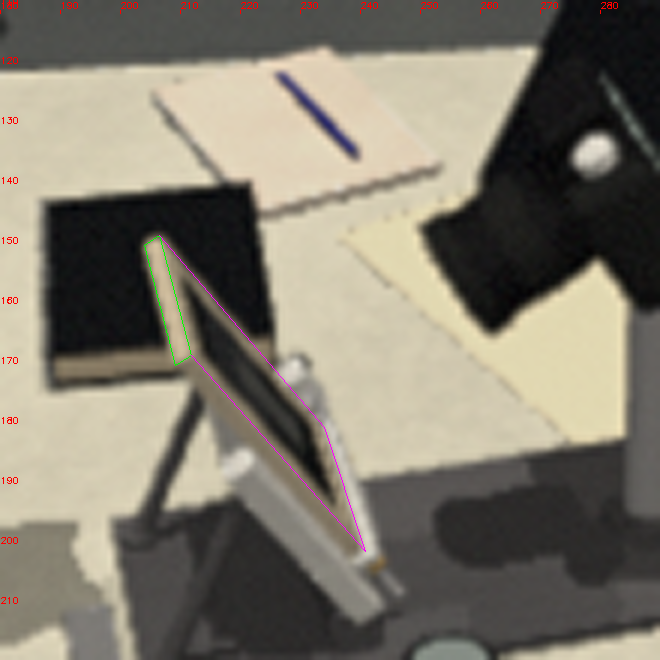

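View pics/t25.png

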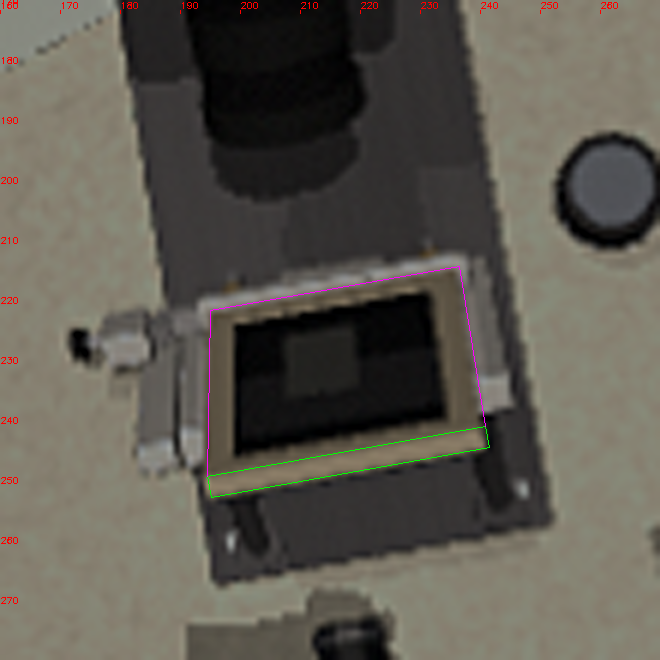

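View pics/s26.png

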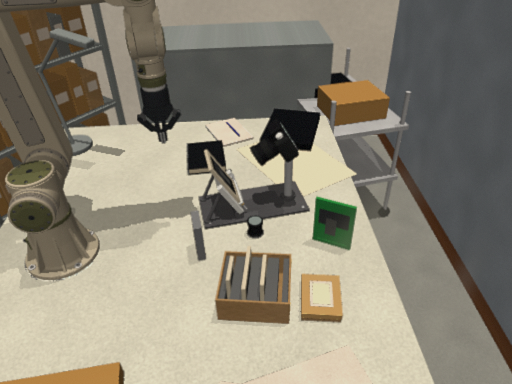

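```bash
python3 -c "
from workcell import env
print(env.hand_in())"
```

```text
the job is handed in; nothing more can be done
None
```

The job is done and handed in at about 40 s of the 67 s allowed. `hand_in` reports no verdict, so I don't know how it was judged.

- **Target:** I tipped it upright on the ledge with the back finger, gripped it and lifted it off. It now stands upright at about (0.43, -0.02), clear of the box and stand.
- **Plate:** I took the cream tall plate from the slot at x = +66 mm, not the green look-alike. I set its foot on the ledge, leaned it back against the panel and pressed it down the slope with shut fingers. The highest wrist reading during the press was about 14 N.

**Last checks:**
- The contact force fell to zero as I backed off, and the ledge stayed down.
- A model of the plate on the ledge pushed 24 mm down matched both the top and side pictures. That puts the plate flat on the panel and centred within about 1 mm.
- The target stands upright, the other three plates are in their slots, and the album, carton and loupe look unmoved. The gripper touches nothing, and I saw no contact with the camera.
- **Disagreement:** the wrist camera read 1.5–3 mm off from the top and side cameras. I judged centring by comparing the plate with the ledge in the same picture.
- **Not seen directly:** I inferred that the catch bolt closed from the ledge staying down.

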